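# Hold a float down in the spring cradle for tacking

## Task

Set up this float for having its stem tacked on: take the steel stem rod out of its leaning rest, stand it upright in the empty holder cup and let go of it. Then lift the round float out of its pipe-offcut stand, set it ball down and neck up into the spring ring of the cradle, press it down until the ring is at the bottom of its travel, and keep holding it pressed down there: the program finishes while still holding. Leave the angle bracket, the tube offcut and the hand brush alone.

Things in the scene. Friction and masses are not known exactly. Their poses are not given: they have to be found in the camera images.
- rod_mid (a point): Stem rod: round steel bar, 12 mm diameter, 170 mm long, 140 g. Point at its middle; z along the rod from foot (85 mm below) to top end (85 mm above). At the start it leans about 0.5 rad from upright in the rest's tube, top end towards the robot, its upper 75 mm sticking out; draw it out along its own axis (95 mm to be clear of the tube)
- rod_foot (a point): Centre of the flat foot (lower end) of the stem rod
- rest: Rest of the rod, fixed: grey tube (26 mm outside, 18 mm inside, 95 mm long, closed below) welded on a dark steel base plate 100 x 60 x 10 mm, leaning 0.5 rad towards the rest's own -x direction (roughly to the robot); the tube's mouth is about 107 mm above the bench. Origin on the bench under the base; z up
- cup_mouth (a point): Holder cup, fixed: upright round steel tube, 32 mm outside, 24 mm inside, closed below, on a 70 x 70 x 6 mm base plate. The point is the centre of its open mouth, 80 mm above the bench; the inner floor is 74 mm below the mouth. z up
- stand: Stand of the float, fixed: dark pipe offcut, 62 mm outside, 50 mm inside, 25 mm high; the ball of the float sits in its open top. Origin on the bench at the pipe's centre; z up
- float_mid (a point): Float, loose, 0.2-0.33 kg: metal ball of 64 mm diameter with a straight neck of 22 mm diameter and a top rim of 27 mm; like a round flask, 109 mm tall. Point on its axis half-way up: ball's bottom 54.5 mm below, ball's centre 22.5 mm below, neck leaves the ball 8 mm above, top of the 4 mm rim 54.5 mm above. z along the neck, up. Best taken by the neck about 30 mm above the point
- ring_top (a point): Cradle, fixed: steel ring (72 mm outside, 50 mm inside, 12 mm high) on a coil spring over a grey round housing (90 mm outside, 52 mm high) on a 110 mm square base. Point at the centre of the ring's top face, 70 mm above the bench when free; it goes down with the ring. With the ball seated the float's half-way point is about 43 mm above this point
- cradle_ring (a joint): Travel of the spring ring in m: 0 is up (free), 0.016 is fully down on its stop; the spring takes 4.5 N to start (it carries the float without sinking) and 12.5 N to be fully down, and comes up again when let go
- bracket: Bystander, loose: dark steel angle bracket, 60 x 50 mm, 50 mm high. Origin at the centre of its underside
- tube_offcut: Bystander, loose: offcut of dark square steel tube 40 x 40 mm, 90 mm long, lying on its side. Origin at the centre of its underside
- brush: Bystander, loose: hand brush with a wooden handle, lying on the bench. Origin at the centre of its underside
Things that resemble listed ones, but are neither listed nor needed, are in the scene too. What is shaped like the part that bears ring_top but green is not meant.

How it is judged:
On the way, in this order (a step that is already met when the one before it is completed fails the run):
1. the rod stands in the holder cup, let go (horizontal distance between rod_foot and cup_mouth below 0.014 m and z of rod_foot in the frame of cup_mouth below -0.055 m and angle between rod_mid's own z axis and vertical below 0.3 rad and contact force between each of the arm, the fingers and rod below 0.3 N), for 0.2 s.
2. the float sits upright in the spring ring (horizontal distance between float_mid and ring_top below 0.008 m and z of float_mid in the frame of ring_top between 0.037 and 0.048 m and angle between float_mid's own z axis and vertical below 0.2 rad), for 0.2 s.
At the end, for the whole second after the job is handed in: Rod untouched in the cup: foot within 14 mm of its axis, 55 mm below the mouth, within 0.3 rad of upright. Float in the ring: within 8 mm of its axis, 37-48 mm above its top, within 0.2 rad of upright, held by the robot with the ring over 12 of 16 mm down (all of step 1 and all of step 2 and value of joint cradle_ring above 0.012 m and contact force between float and cradle_ring above 5 N and contact force between any of the fingers, the arm and float above 2 N); the arm keeps its last pose, push and grip.
It fails at once if a bystander was moved by more than 20 mm (distance of any of bracket, tube_offcut, brush from where it was at the start of the episode above 0.02 m).
It also fails if it takes over 53 s, if anything falls off the work surface, if the arm or the gripper's body presses on something with over 40 N, if the wrist force passes 120 N, or if a joint passes its speed limit or range.

## Robot

A 6-joint arm with a two-finger parallel gripper is mounted at the origin on the work surface. World frame = base frame: x ahead of the robot, y to its left, z up, the work surface at z = 0. Lengths are in m, angles in rad, forces in N, time in s.
With the tool pointing down it reaches from about 0.35 to 0.85 m from the base axis. Payload 8.1 kg.
Tool frame: the origin (TCP) lies midway between the tips of the shut fingers; the grasp point (between the pads) lies 19 mm behind it; z points along the fingers, y is the direction in which the jaws open and shut (so a half turn about z gives the same grasp; the last joint's range is limited). The gripper opens to 93 mm and grips with 3 to 60 N. Pads are 15 mm wide; open, the fingers measure 128 mm over their backs; the gripper's body (75 mm by 188 mm) begins 65 mm behind the grasp point.
Start: joints at [-1.314, 0.13, 1.488, -0, 1.523, -0.085], TCP at [0.201, -0.565, 0.219] pointing down, gripper open.
Joint ranges: [-2.96, 2.96], [-0.89, 2.26], [0.02, 2.5], [-1.34, 4.48], [0, 2.73], [-2.66, 2.66]. Speed limits (rad/s): [2.39, 2.39, 2.79, 3.14, 3.14, 3.14].

## Interface

Orientations are given as a rotation vector (axis times angle).
In Python, from plant import monitor, eyes, ticket gives the robot as it stands.
- The arm moves only by the tool send_rows, never from a script. Its argument "motion" is a list of rows, each a list of 2 entries, a list of its own where there are three numbers: the shift along the tool's x, y, z in m, then the turn about the tool's z in degrees. In form: [[[dx, dy, dz], twist], ...]. A call has 1 to 12 rows; each row is the pose to reach, as a shift and turn from the pose commanded when the call began, along the tool's axes at that moment; what a row does not reach only later rows make up. A row lasts 1/8 s, in which the tool goes at most 62.5 mm and 10.7 degrees, less where a joint would pass 70% of its speed; a pose out of reach is approached as far as the arm can. A call with a gripper value outside its range is refused whole. "jaw" is the finger opening in m, from 0 to 0.093, set as the call begins (left out, the last holds). The fingers move at their own pace and stop on an object; "squeeze" is the grip in N (left out, the last holds). Time passes only in rows, so rows that repeat a pose let the fingers close. It gives the time, the measured TCP pose, the force and the opening at its end, in the units of the state.
- monitor.read_state(): the state, without advancing time (a new reading comes with each control period).
- eyes.read_camera(name): name is "scene" or "top" or "wrist"; returns the picture (480x640x3 uint8, red, green, blue); there is no depth.
- eyes.camera_model(name): a dict with "mtx" (3x3 intrinsics, pixels), "k1" (the pictures are not rectified: a ray, as slopes to the right and down, at radius r is drawn at 1 + k1 r^2 times it, then the intrinsics apply), "cam_to_world" (4x4, takes a point from camera to world coordinates); the wrist camera has in their place "mount" (4x4, takes a point from camera to tool coordinates, whose origin is the TCP and whose axes are the flange's). Camera axes: x right, y down, z forward; pixel columns grow to the right and rows downward; lengths in m; the calibration is good to about 2 mm. A picture is of the moment at which its call begins: read the wrist's pose just before it. camera_model takes no time and is no camera call.
- ticket.close_job(): hands the job in, once; it reports no verdict.
The state is a dict: "t": time; "q": joint angles; "dq": joint speeds; "joint_torque": joint torques, N m; "tool_pos": TCP position; "orientation": TCP orientation; "force": force on the tool from outside, world axes, zero at the start; "wrist_torque": the same for the moment, N m; "opening": finger opening in m.
Only numpy, scipy, OpenCV 4.12 (cv2) and the standard library are available. Lean on these libraries where they do the work, as an engineer would, in place of code of your own. Each camera call takes 0.05 s, during which the arm holds its last target.

## Working session

There is one attempt and no reset: what is moved stays moved. The work goes in short steps, Python scripts to look and compute and a tool call to move; the robot and the scene stay as the last step left them, time stands still between calls to the robot, and variables do not carry over. Pictures are saved under pics/ and viewed, and the job is handed in when it is done.

Besides the shell and the picture viewer there is one more tool, called after ">>>" as name([rows], argument=value, ...), one row to a line, values as JSON. send_rows: Moves the arm, as the interface text tells. Its arguments: {"type":"object","properties":{"motion":{"type":"array","items":{"type":"array"}},"jaw":{"type":"number"},"squeeze":{"type":"number"}},"required":["motion"]}

```bash
mkdir -p pics; ls; python3 - <<'E'
from plant import monitor, eyes
import cv2, numpy as np
print(monitor.read_state())
for n in ["scene","top","wrist"]:
    m=eyes.camera_model(n); print(n,{k:np.round(v,4).tolist() for k,v in m.items()})
    cv2.imwrite(f"pics/{n}0.png",eyes.read_camera(n)[:,:,::-1])
E
```

```text
pics
{'t': 0.0, 'q': array([-1.31440466e+00,  1.31168548e-01,  1.48926825e+00,  1.18876542e-05,
        1.52298821e+00, -8.53997346e-02]), 'dq': array([-0.0006831 ,  0.00119087, -0.00056654,  0.00057149, -0.00143918,
        0.00138411]), 'joint_torque': array([ 1.21551402e-03, -5.59845042e+01, -4.91755807e+01,  7.67524447e-02,
        3.53056414e-02, -1.49559373e-04]), 'tool_pos': array([ 0.2009873 , -0.56473746,  0.21758909]), 'orientation': array([-3.09402863e+00, -5.33963619e-01,  2.27065013e-04]), 'force': array([-0.56969102, -0.95300958, -0.59927616]), 'wrist_torque': array([-0.04613782,  0.04509068, -0.02136711]), 'opening': 0.09289732431019879}
scene {'mtx': [[473.5915, 0.0, 327.4592], [0.0, 473.5915, 232.1131], [0.0, 0.0, 1.0]], 'k1': 0.0037, 'cam_to_world': [[-0.3019, 0.5585, -0.7726, 1.1838], [0.9533, 0.1805, -0.2421, 0.1969], [0.0042, -0.8096, -0.587, 0.6124], [0.0, 0.0, 0.0, 1.0]]}
top {'mtx': [[451.0938, 0.0, 325.5686], [0.0, 451.0938, 238.6468], [0.0, 0.0, 1.0]], 'k1': -0.03, 'cam_to_world': [[0.0049, -0.995, 0.1001, 0.4144], [-1.0, -0.0045, 0.0037, -0.0225], [-0.0032, -0.1001, -0.995, 0.9571], [0.0, 0.0, 0.0, 1.0]]}
wrist {'mtx': [[396.0375, 0.0, 326.1862], [0.0, 396.0375, 239.9716], [0.0, 0.0, 1.0]], 'k1': -0.0817, 'mount': [[-0.0002, -0.9572, -0.2895, 0.0799], [1.0, 0.0, -0.0006, -0.0008], [0.0006, -0.2895, 0.9572, -0.1656], [0.0, 0.0, 0.0, 1.0]]}
```

View pics/scene0.png

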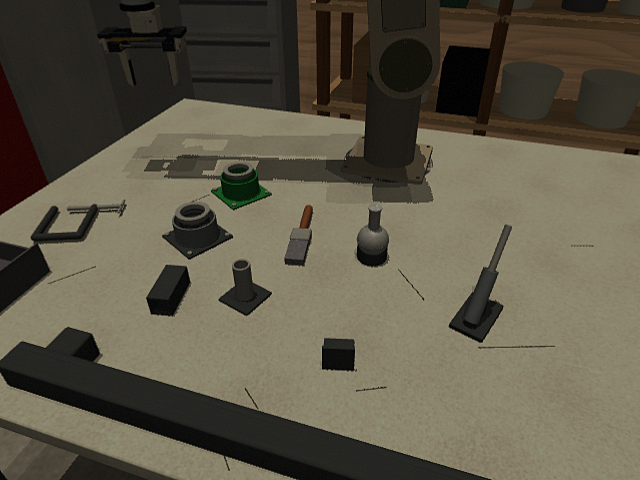

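View pics/top0.png

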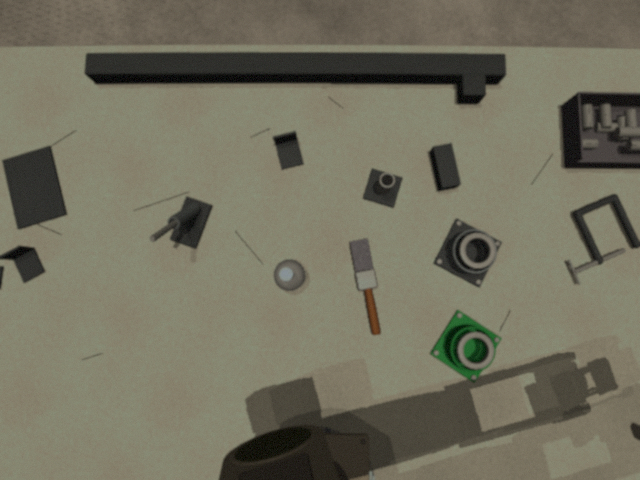

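View pics/wrist0.png

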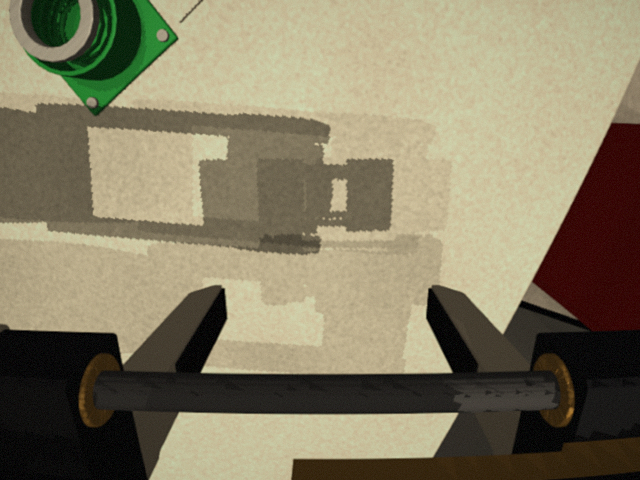

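```bash
cat > h.py <<'E'
import numpy as np, cv2
from scipy.spatial.transform import Rotation as R
from plant import monitor, eyes
def ray(n,uv,T=None):
    m=eyes.camera_model(n); K=np.array(m["mtx"]); k=m["k1"]
    p=cv2.undistortPoints(np.array([[uv]],float),K,np.array([k,0,0,0,0.]))[0,0]
    T=np.array(m["cam_to_world"]) if T is None else T
    d=T[:3,:3]@np.array([p[0],p[1],1]); return T[:3,3],d/np.linalg.norm(d)
def wristT():
    s=monitor.read_state(); A=np.eye(4); A[:3,:3]=R.from_rotvec(s["orientation"]).as_matrix(); A[:3,3]=s["tool_pos"]
    return A@np.array(eyes.camera_model("wrist")["mount"])
def tri(*rays):
    A=np.zeros((3,3));b=np.zeros(3)
    for o,d in rays:
        P=np.eye(3)-np.outer(d,d);A+=P;b+=P@o
    x=np.linalg.solve(A,b); return x,[round(float(np.linalg.norm((np.eye(3)-np.outer(d,d))@(x-o))),4) for o,d in rays]
def onz(r,z):
    o,d=r; return o+d*(z-o[2])/d[2]
def proj(n,X,T=None):
    m=eyes.camera_model(n);K=np.array(m["mtx"]);T=np.array(m["cam_to_world"]) if T is None else T
    c=T[:3,:3].T@(np.array(X)-T[:3,3]);x=c[:2]/c[2];x=x*(1+m["k1"]*(x@x));return K[:2,:2]@x+K[:2,2]
def crop(f,x0,y0,w,h,s,out):
    im=cv2.imread(f)[y0:y0+h,x0:x0+w];cv2.imwrite(out,cv2.resize(im,None,fx=s,fy=s,interpolation=cv2.INTER_CUBIC))
E
python3 - <<'E'
from h import *
crop("pics/scene0.png",430,210,100,140,4,"pics/a.png")
crop("pics/top0.png",130,180,100,90,6,"pics/b.png")
crop("pics/scene0.png",150,150,250,180,3,"pics/c.png")
crop("pics/top0.png",260,150,260,240,2.5,"pics/d.png")
E
```

```text
(no output)
```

View pics/a.png

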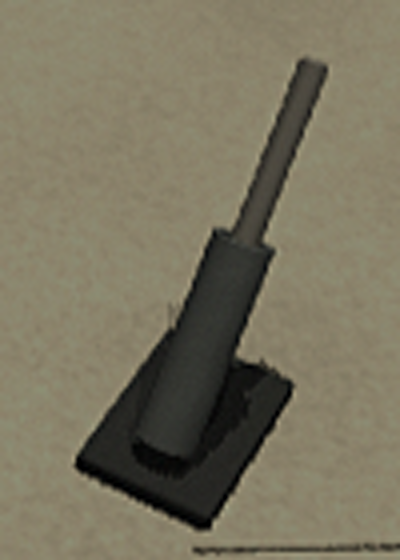

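View pics/b.png

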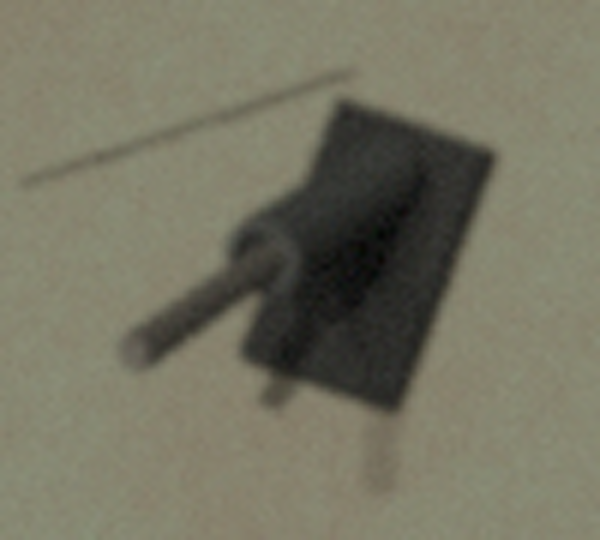

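View pics/c.png

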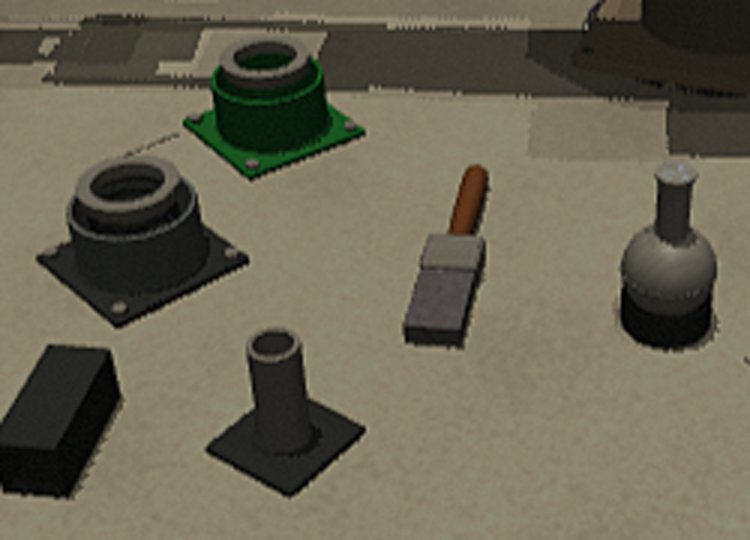

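View pics/d.png

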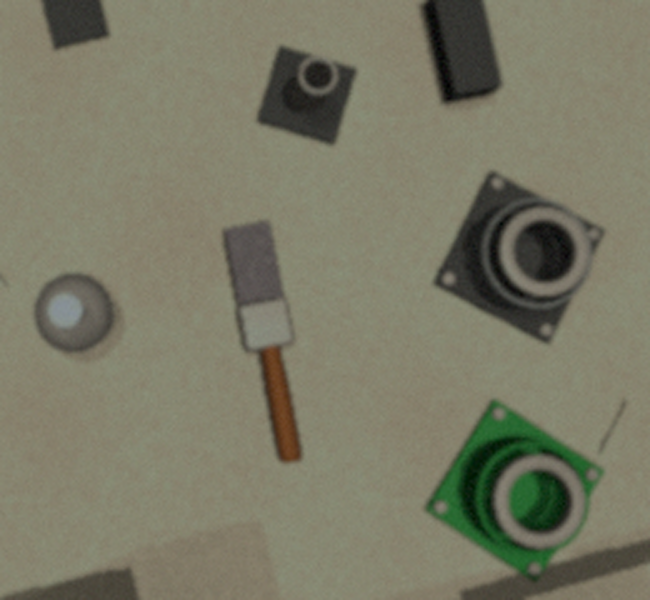

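The candidates for the cradle are the grey one (scene (193,212), top (478,250)) and the green one (scene (239,172), top (475,348)). The crops show the grey one is the cradle meant, since green is ruled out. The cup is at scene (241,265), the float at (375,208) and the rod top at (508,226).

```bash
python3 - <<'E'
from h import *
P={"cup":((240.8,264.4),(386.9,179.7)),"ring":((192.4,211.7),(477.7,250.1)),"rim":((375.0,207.4),(286.1,273.7)),
"rodtop":((508.2,225.5),(152.9,237.9)),"rodmouth":((491.5,269.7),(173.8,222.8))}
o={}
for k,(a,b) in P.items():
    x,e=tri(ray("scene",a),ray("top",b)); o[k]=x; print(k,x.round(4),e)
v=o["rodtop"]-o["rodmouth"];print(np.linalg.norm(v),v/np.linalg.norm(v),np.arccos(v[2]/np.linalg.norm(v)),np.degrees(np.arctan2(v[1],v[0])))
# base plate corners
for c in [(340,98),(495,152),(398,410),(243,355)]:
    print(onz(ray("top",(130+c[0]/6,180+c[1]/6)),.01).round(4))
E
```

```text
cup [ 0.6204 -0.1395  0.079 ] [0.001, 0.001]
ring [ 0.4819 -0.32    0.0659] [0.0014, 0.0014]
rim [0.4326 0.0547 0.1206] [0.0015, 0.0015]
rodtop [0.4934 0.2871 0.1691] [0.0017, 0.0017]
rodmouth [0.5296 0.2751 0.101 ] [0.0023, 0.0023]
0.07804373335932985 [-0.46293717  0.15413823  0.87288635] 0.5097093656936242 161.58445275625277
[0.5992 0.2786 0.01  ]
[0.5799 0.2224 0.01  ]
[0.4878 0.2539 0.01  ]
[0.507  0.3097 0.01  ]
```

```bash
cat >> h.py <<'E'
def go(xyz,ang=None):
    s=monitor.read_state(); M=R.from_rotvec(s["orientation"]).as_matrix()
    d=M.T@(np.array(xyz)-s["tool_pos"]); a=np.degrees(np.arctan2(M[1,0],M[0,0]))
    tw=None if ang is None else [round(-((ang-a+180)%360-180),1)]
    print("shift",d.round(4),"twist",tw,"ang",round(a,2),"tilt",M[:,2].round(4),"t",round(s["t"],2),"q",s["q"].round(2))
E
python3 -c "
from h import *
go([.515,.28,.28],161.3)"
```

```text
shift [ 0.579  -0.6908 -0.0611] twist [np.float64(-141.7)] ang 19.58 tilt [-4.0e-04  1.4e-03 -1.0e+00] t 0.15 q [-1.31  0.13  1.49 -0.    1.52 -0.09]
```

>>> send_rows([
  [[0.05,-0.04,-0.061],-10],
  [[0.579,-0.691,-0.061],-141.7],
  [[0.579,-0.691,-0.061],-141.7],
  [[0.579,-0.691,-0.061],-141.7],
  [[0.579,-0.691,-0.061],-141.7],
  [[0.579,-0.691,-0.061],-141.7],
  [[0.579,-0.691,-0.061],-141.7],
  [[0.579,-0.691,-0.061],-141.7],
  [[0.579,-0.691,-0.061],-141.7],
  [[0.579,-0.691,-0.061],-141.7],
  [[0.579,-0.691,-0.061],-141.7],
  [[0.579,-0.691,-0.061],-141.7],
], jaw=0.06)

```text
t: 1.65
tool_pos: [0.4578, 0.1222, 0.2761]
orientation: [0.862, 3.02, -0.0]
force: [0.6, -0.9, 0.2]
opening: 0.0598
```

```bash
python3 -c "
from h import *
go([.515,.28,.28],161.3)"
```

```text
shift [ 0.0347  0.1643 -0.0039] twist [np.float64(-13.2)] ang 148.13 tilt [ 5.e-04 -2.e-04 -1.e+00] t 1.65 q [ 0.15 -0.23  1.74 -0.    1.64 -0.86]
```

>>> send_rows([
  [[0.035,0.164,-0.004],-13],
  [[0.035,0.164,-0.004],-13],
  [[0.035,0.164,-0.004],-13],
  [[0.035,0.164,-0.004],-13],
  [[0.035,0.164,-0.004],-13],
])

```text
t: 2.28
tool_pos: [0.5152, 0.277, 0.2796]
orientation: [-0.524, -3.097, 0.001]
force: [-1.1, -0.1, -0.1]
opening: 0.0597
```

```bash
python3 -c "
from h import *
go([.515,.28,.28],161.3)
T=wristT();np.save('T1.npy',T)
cv2.imwrite('pics/w1.png',eyes.read_camera('wrist')[:,:,::-1])
print(proj('wrist',[.4934,.2871,.1691],T),proj('wrist',[.5296,.2751,.101],T))"
```

```text
shift [ 0.0011  0.0028 -0.0004] twist [np.float64(-0.5)] ang 160.78 tilt [-1.e-03 -8.e-04 -1.e+00] t 2.27 q [ 0.41  0.07  1.44 -0.    1.63 -0.83]
[329.439288   206.10200805] [329.49471411 232.15268944]
```

View pics/w1.png

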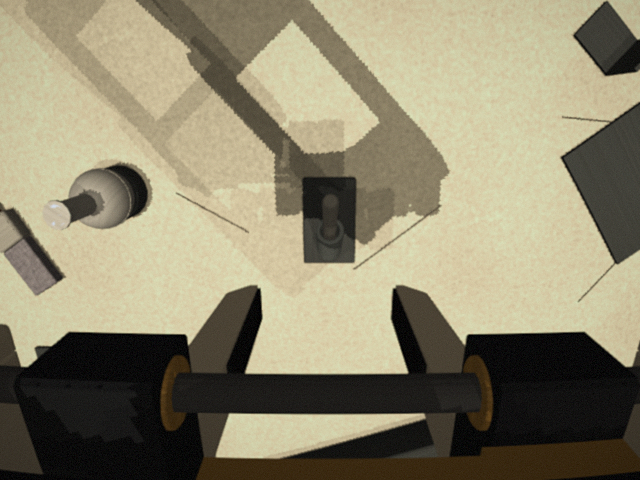

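```bash
python3 -c "
from h import *
crop('pics/w1.png',290,165,80,110,6,'pics/w1c.png')"
```

```text
(no output)
```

View pics/w1c.png

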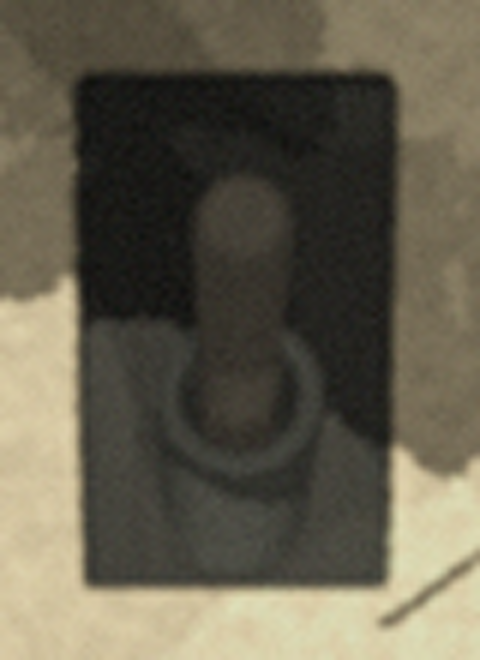

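```bash
python3 -c "
from h import *
T=np.load('T1.npy')
a,e=tri(ray('scene',(508.2,225.5)),ray('top',(152.9,237.9)),ray('wrist',(330.1,201.1),T));print(a,e)
b,e=tri(ray('scene',(491.5,269.7)),ray('top',(173.8,222.8)),ray('wrist',(330.3,230.6),T));print(b,e)
v=a-b;print(np.linalg.norm(v),v/np.linalg.norm(v),np.degrees(np.arctan2(v[1],v[0])))
g=a-.045*v/np.linalg.norm(v);print(g)
go([g[0],g[1],g[2]-.019],161.3)
"
```

```text
[0.49189382 0.28787721 0.16777471] [0.0014, 0.0026, 0.0017]
[0.52907627 0.2755705  0.1003475 ] [0.0021, 0.0027, 0.0008]
0.0779770357582692 [-0.47683844  0.15782483  0.86470598] 161.68639798169698
[0.51335155 0.2807751  0.12886294]
shift [0.0031 0.0034 0.1701] twist [np.float64(-0.6)] ang 160.73 tilt [-4.e-04 -5.e-04 -1.e+00] t 2.33 q [ 0.41  0.07  1.44 -0.    1.63 -0.83]
```

>>> send_rows([
  [[0.003,0.003,0.04],-0.6],
  [[0.003,0.003,0.08],-0.6],
  [[0.003,0.003,0.12],-0.6],
  [[0.003,0.003,0.155],-0.6],
  [[0.003,0.003,0.167],-0.6],
  [[0.003,0.003,0.167],-0.6],
  [[0.003,0.003,0.167],-0.6],
], jaw=0.06)

```text
t: 3.2
tool_pos: [0.5149, 0.2814, 0.1153]
orientation: [0.509, 3.097, 0.003]
force: [-0.9, -0.5, -0.2]
opening: 0.06
```

```bash
python3 -c "
from h import *
go([.5134,.2808,.112],161.3)
cv2.imwrite('pics/w2.png',eyes.read_camera('wrist')[:,:,::-1])
cv2.imwrite('pics/s2.png',eyes.read_camera('scene')[:,:,::-1])
crop('pics/s2.png',420,130,160,220,3,'pics/s2c.png')
crop('pics/w2.png',200,150,240,180,3,'pics/w2c.png')"
```

```text
shift [ 0.0012 -0.0011  0.0033] twist [np.float64(0.0)] ang 161.33 tilt [ 0.0029  0.0013 -1.    ] t 3.2 q [ 0.41  0.16  1.64 -0.    1.33 -0.83]
```

View pics/s2c.png

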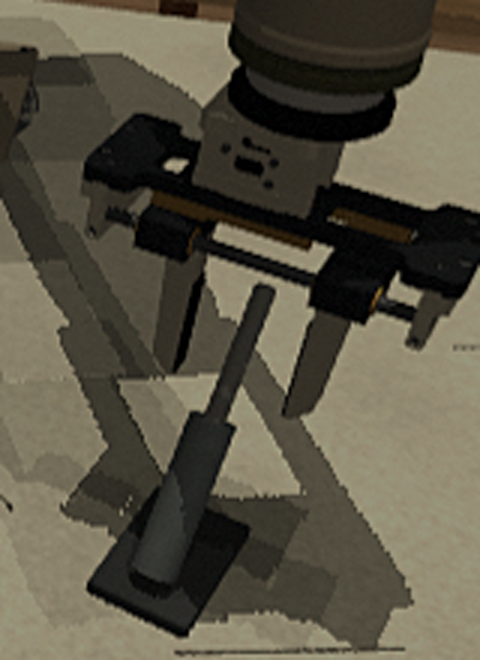

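View pics/w2c.png

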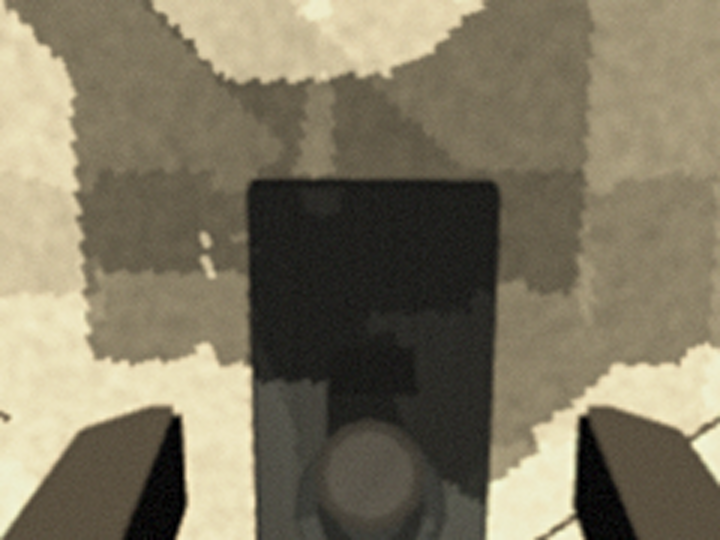

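>>> send_rows([
  [[0.0,-0.001,0.002],0],
  [[0.0,-0.001,0.002],0],
  [[0.0,-0.001,0.002],0],
  [[0.0,-0.001,0.002],0],
  [[0.0,-0.001,0.002],0],
  [[0.0,-0.001,0.002],0],
], jaw=0.0, squeeze=25)

```text
t: 4.05
tool_pos: [0.5133, 0.2802, 0.1111]
orientation: [-0.509, -3.1, 0.0]
force: [-0.3, -0.0, -0.1]
opening: 0.011
```

```bash
python3 -c "
from h import *
print(monitor.read_state()['opening'],monitor.read_state()['force'])
go([.5134-.454*.11,.2808+.154*.11,.112+.878*.11],161.3)
cv2.imwrite('pics/s3.png',eyes.read_camera('scene')[:,:,::-1])
crop('pics/s3.png',420,130,160,220,3,'pics/s3c.png')"
```

```text
0.010970205760185876 [-0.27222637 -0.04453139 -0.13473641]
shift [ 0.0528  0.0007 -0.0975] twist [np.float64(0.1)] ang 161.36 tilt [-1.e-04 -0.e+00 -1.e+00] t 4.05 q [ 0.41  0.16  1.65 -0.    1.33 -0.83]
```

View pics/s3c.png

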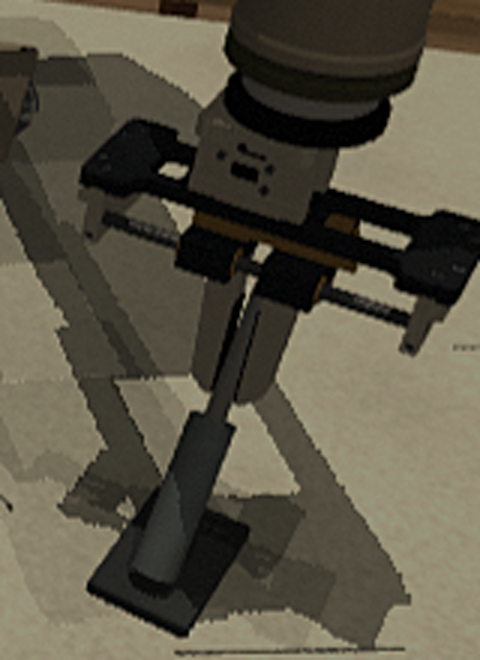

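>>> send_rows([
  [[0.005,0.0,-0.009],0],
  [[0.012,0.0,-0.022],0],
  [[0.022,0.0,-0.04],0],
  [[0.032,0.0,-0.058],0],
  [[0.042,0.0,-0.077],0],
  [[0.053,0.0,-0.097],0],
  [[0.053,0.0,-0.14],0],
  [[0.053,0.0,-0.14],0],
  [[0.053,0.0,-0.14],0],
])

```text
t: 5.22
tool_pos: [0.4627, 0.2973, 0.251]
orientation: [-0.509, -3.1, 0.0]
force: [0.1, 0.0, -2.9]
opening: 0.0113
```

```bash
python3 -c "
from h import *
print(monitor.read_state()['opening'],monitor.read_state()['force'])
go([.6204,-.1395,.30])
cv2.imwrite('pics/s4.png',eyes.read_camera('scene')[:,:,::-1])
crop('pics/s4.png',420,50,160,260,3,'pics/s4c.png')"
```

```text
0.011250019377895333 [ 0.07475799  0.02834545 -2.93432877]
shift [-0.289  -0.3635 -0.0491] twist None ang 161.37 tilt [-2.e-04 -0.e+00 -1.e+00] t 5.22 q [ 0.48 -0.02  1.58  0.    1.58 -0.77]
```

View pics/s4c.png

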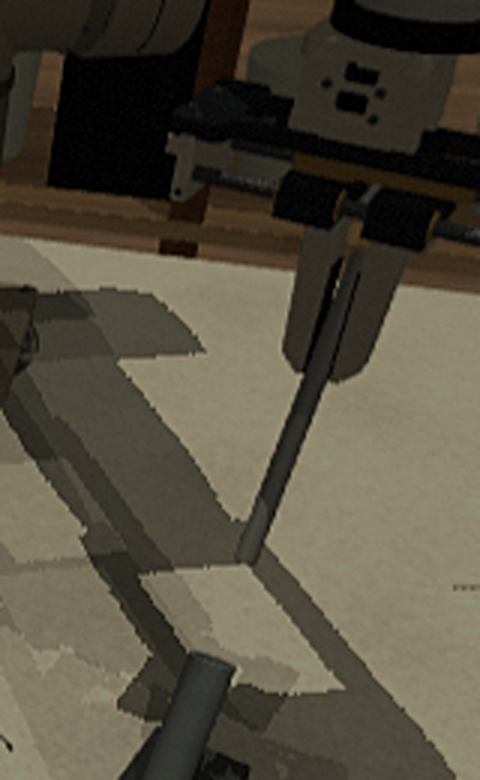

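>>> send_rows([
  [[0,0,0],0],
  [[0,0,0],0],
  [[0,0,0],0],
], squeeze=8)

```text
t: 5.65
tool_pos: [0.4629, 0.297, 0.2506]
orientation: [-0.509, -3.099, 0.001]
force: [0.6, 0.3, -1.6]
opening: 0.0119
```

```bash
python3 -c "
from h import *
print(monitor.read_state()['opening'],monitor.read_state()['force'])
cv2.imwrite('pics/s5.png',eyes.read_camera('scene')[:,:,::-1])
crop('pics/s5.png',420,50,160,260,3,'pics/s5c.png')"
```

```text
0.011873839659069883 [ 0.59255585  0.26840376 -1.56762193]
```

View pics/s5c.png

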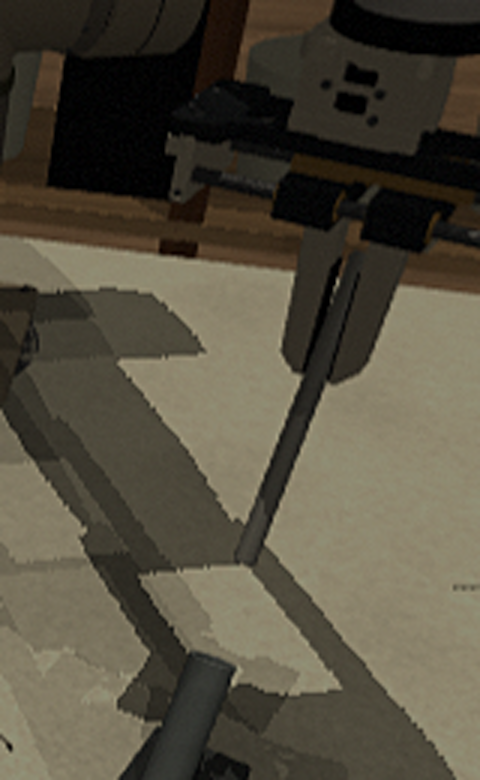

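>>> send_rows([
  [[0,0,0],0],
  [[0,0,0],0],
], squeeze=5)

```text
t: 5.95
tool_pos: [0.4631, 0.2972, 0.2511]
orientation: [0.509, 3.1, 0.0]
force: [0.3, -0.6, -2.5]
opening: 0.0119
```

```bash
python3 -c "
from h import *
print(monitor.read_state()['opening'],monitor.read_state()['force'])
cv2.imwrite('pics/s6.png',eyes.read_camera('scene')[:,:,::-1])
crop('pics/s6.png',420,50,160,260,3,'pics/s6c.png')"
```

```text
0.011938185847230474 [ 0.33624447 -0.61019459 -2.48207054]
```

View pics/s6c.png

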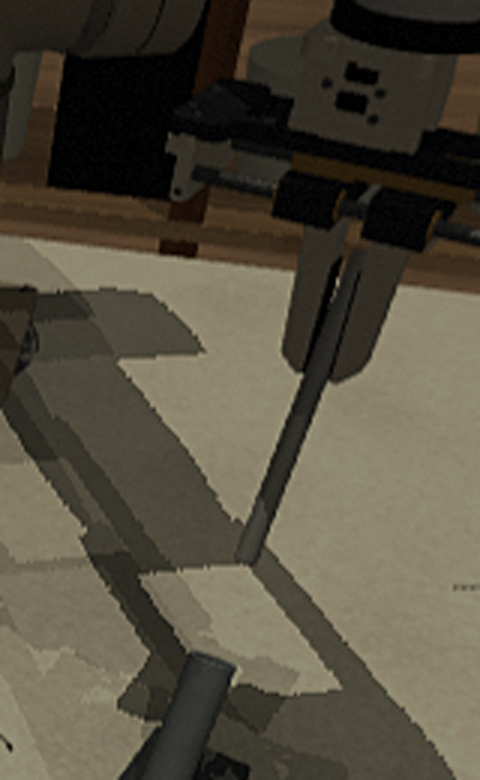

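```bash
python3 -c "
from h import *
go([.5672,-.1215,.23],161.3)"
```

```text
shift [-0.2325 -0.3634  0.0211] twist [np.float64(0.1)] ang 161.35 tilt [ 1.e-04  0.e+00 -1.e+00] t 6.0 q [ 0.48 -0.02  1.58  0.    1.58 -0.77]
```

>>> send_rows([
  [[0,0,0],0],
  [[-0.02,-0.03,0.0],0],
  [[-0.05,-0.075,0.0],0],
  [[-0.08,-0.125,0.0],0],
  [[-0.11,-0.175,0.0],0],
  [[-0.14,-0.225,0.0],0],
  [[-0.17,-0.27,0.0],0],
  [[-0.2,-0.31,0.01],0],
  [[-0.22,-0.345,0.02],0],
  [[-0.2325,-0.363,0.035],0],
  [[-0.2325,-0.363,0.045],0],
  [[-0.2325,-0.363,0.045],0],
], squeeze=20)

```text
t: 7.5
tool_pos: [0.5665, -0.1197, 0.2046]
orientation: [-0.507, -3.098, -0.002]
force: [0.1, -0.2, -0.7]
opening: 0.0115
```

```bash
python3 -c "
from h import *
go([.5672,-.1215,.20],161.3)
for n in ['scene','top','wrist']: cv2.imwrite(f'pics/{n}7.png',eyes.read_camera(n)[:,:,::-1])
crop('pics/scene7.png',160,130,180,180,4,'pics/s7c.png')
crop('pics/top7.png',340,130,100,100,6,'pics/t7c.png')"
```

```text
shift [-0.0012 -0.0015  0.0046] twist [np.float64(0.1)] ang 161.39 tilt [-0.0025  0.0014 -1.    ] t 7.5 q [-0.3   0.08  1.56  0.    1.5  -1.54]
```

View pics/s7c.png

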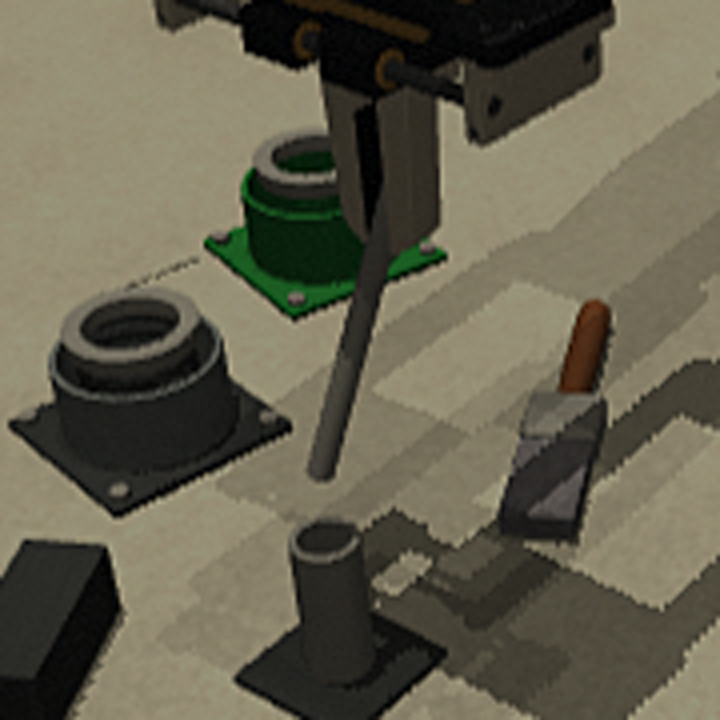

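View pics/t7c.png

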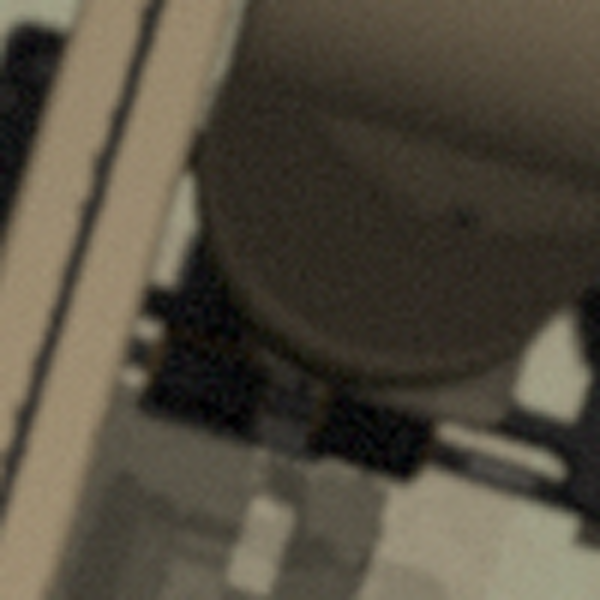

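View pics/wrist7.png

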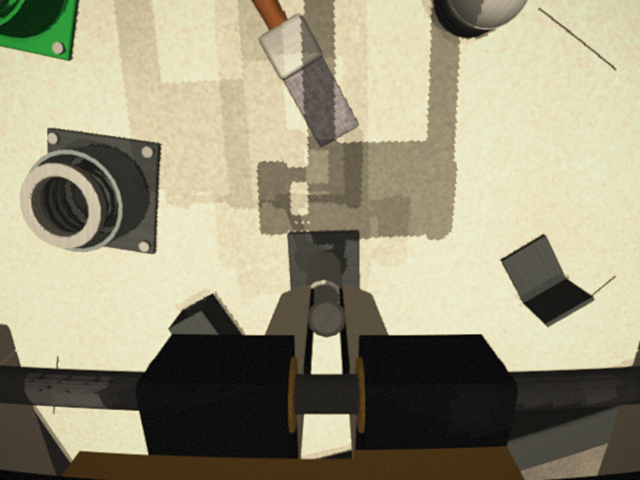

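```bash
python3 -c "
from h import *
s=monitor.read_state();p=s['tool_pos']
T=wristT();h=np.array([-.947,.321,0])
for L in (.46,.5,.54):
  d=np.sin(L)*h+np.array([0,0,np.cos(L)]); g=p+[0,0,.019]
  f=g-.1245*d; print(L,f.round(4),proj('scene',f).round(1),proj('wrist',g+.0455*d,T).round(1))
f0=proj('scene',[.6204,-.1395,.079]);print(f0)
crop('pics/wrist7.png',260,220,140,120,5,'pics/w7c.png')
crop('pics/scene7.png',225,190,50,90,8,'pics/s7d.png')
"
```

```text
0.46 [ 0.6199 -0.1376  0.1142] [239.2 248.5] [325.8 334. ]
0.5 [ 0.6241 -0.139   0.1165] [237.2 248.7] [325.8 327.9]
0.54 [ 0.6282 -0.1404  0.119 ] [235.2 248.8] [325.8 321.8]
[240.19195946 264.32300426]
```

View pics/w7c.png

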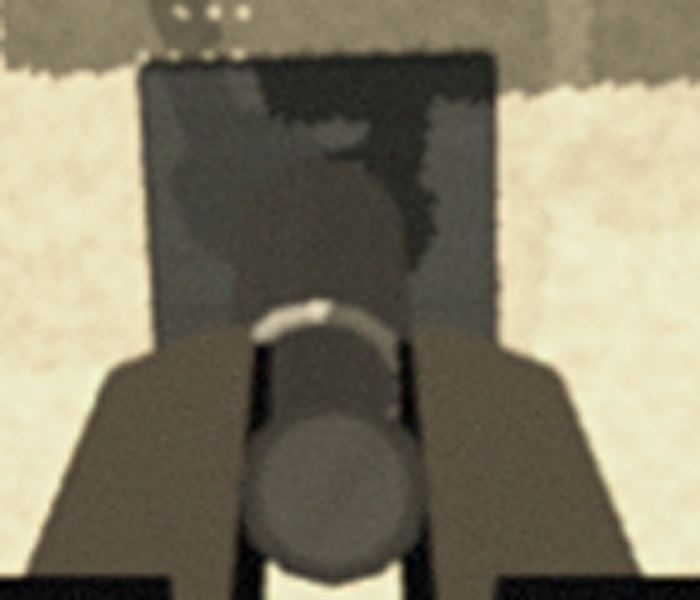

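View pics/s7d.png

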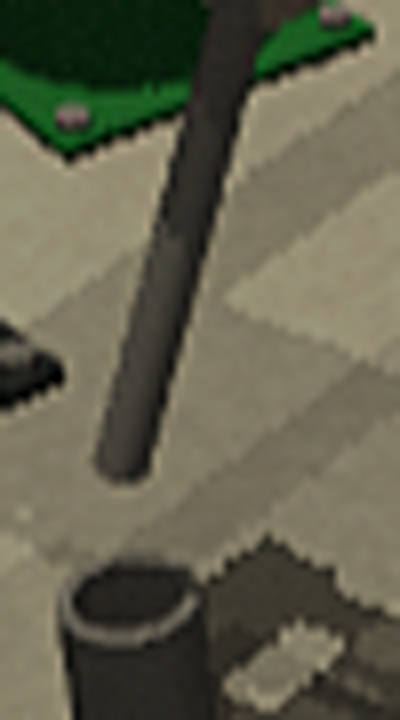

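```bash
python3 -c "
from h import *
s=monitor.read_state();p=s['tool_pos']
T=wristT();h=np.array([-.947,.321,0]);y=np.array([.321,.947,0])
e=onz(ray('wrist',(324.4,279.8),T),.08); print('cup from wrist',e-.016*h)
print('cup c/wrist outer sides', [onz(ray('wrist',(260+u/5,220+300/5),T),.08).round(4) for u in (240,408)])
for az in (-5,0,5):
 hh=R.from_euler('z',az,degrees=True).apply(h)
 for L in (.42,.46,.5,.54):
  d=np.sin(L)*hh+np.array([0,0,np.cos(L)]); g=p+[0,0,.019]
  a=proj('scene',g-.12*d);b=proj('scene',g-.06*d); print(az,L,(b-a)[0]/(b-a)[1], proj('scene',g-.1245*d))
"
```

```text
cup from wrist [ 0.61971501 -0.13870863  0.08      ]
cup c/wrist outer sides [array([ 0.6006, -0.146 ,  0.08  ]), array([ 0.6091, -0.1207,  0.08  ])]
-5 0.42 -0.24158756260102326 [239.40757495 247.20424489]
-5 0.46 -0.27217415419964613 [237.24346075 247.42994064]
-5 0.5 -0.3029104626899694 [235.08677366 247.55132947]
-5 0.54 -0.33389692896234974 [232.94071951 247.56666092]
0 0.42 -0.2127802798032582 [241.17589486 248.20127821]
0 0.46 -0.240405512447712 [239.17220384 248.52176484]
0 0.5 -0.2681076594160167 [237.17360376 248.7370156 ]
0 0.54 -0.2959762889360229 [235.18307283 248.84504589]
5 0.42 -0.1826609453016952 [243.11384493 249.09222204]
5 0.46 -0.20731680110161688 [241.28822786 249.49788813]
5 0.5 -0.23199618520768614 [239.46551033 249.79756692]
5 0.54 -0.2567784189015357 [237.64840759 249.98906155]
```

```bash
python3 -c "
from h import *
s=monitor.read_state();p=s['tool_pos']
h=np.array([-.947,.321,0])
print(proj('scene',[.6197,-.1387,.08]))
for L in (.5,.52):
  d=np.sin(L)*h+np.array([0,0,np.cos(L)]); g=p+[0,0,.019]
  for k in (.12,.1,.08,.06,.04,.02): print(L,k,proj('scene',g-k*d).round(1))
im=cv2.imread('pics/scene7.png')
crop('pics/scene7.png',235,150,40,60,12,'pics/s7e.png')
"
```

```text
[240.72549539 263.72916406]
0.5 0.12 [237.8 246.3]
0.5 0.1 [240.8 235.3]
0.5 0.08 [243.8 224.1]
0.5 0.06 [246.8 212.9]
0.5 0.04 [249.8 201.5]
0.5 0.02 [252.9 190. ]
0.52 0.12 [236.9 246.3]
0.52 0.1 [240.  235.3]
0.52 0.08 [243.1 224.1]
0.52 0.06 [246.3 212.9]
0.52 0.04 [249.5 201.5]
0.52 0.02 [252.7 190. ]
```

View pics/s7e.png

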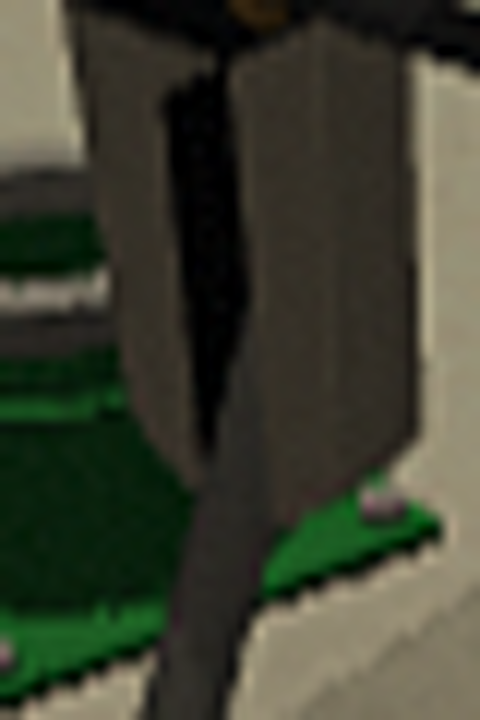

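>>> send_rows([
  [[-0.003,0.001,0.008],0],
  [[-0.003,0.001,0.018],0],
  [[-0.003,0.001,0.018],0],
  [[-0.003,0.001,0.018],0],
])

```text
t: 8.15
tool_pos: [0.5703, -0.1211, 0.1879]
orientation: [-0.509, -3.1, -0.0]
force: [-0.9, 0.2, -1.1]
opening: 0.0112
```

```bash
python3 -c "
from h import *
go([.5672,-.1215,.20],161.3)
print(monitor.read_state()['tool_pos'])
for n in ['scene','wrist']: cv2.imwrite(f'pics/{n}8.png',eyes.read_camera(n)[:,:,::-1])
crop('pics/wrist8.png',260,220,140,120,5,'pics/w8c.png')
crop('pics/scene8.png',215,220,50,60,12,'pics/s8c.png')"
```

```text
shift [ 0.0028 -0.0014 -0.0121] twist [np.float64(0.1)] ang 161.36 tilt [-4.e-04  1.e-04 -1.e+00] t 8.15 q [-0.3   0.1   1.58 -0.    1.46 -1.54]
[ 0.57033856 -0.1210694   0.18792701]
```

View pics/s8c.png

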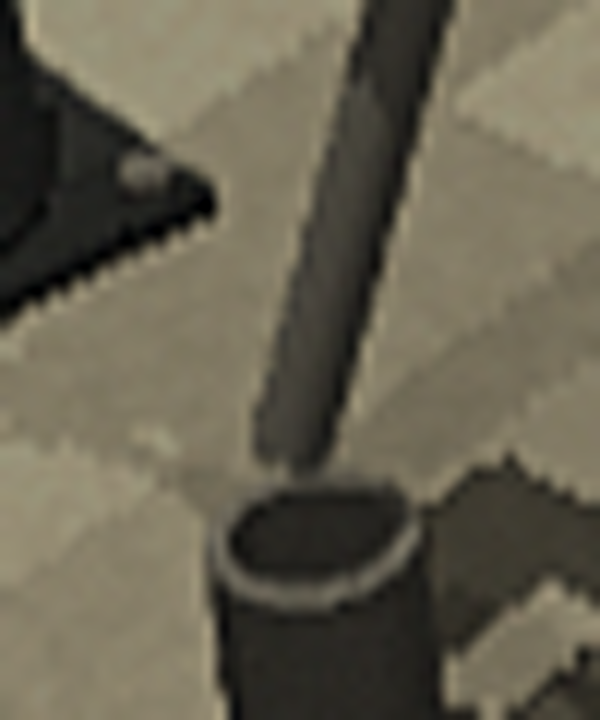

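View pics/w8c.png

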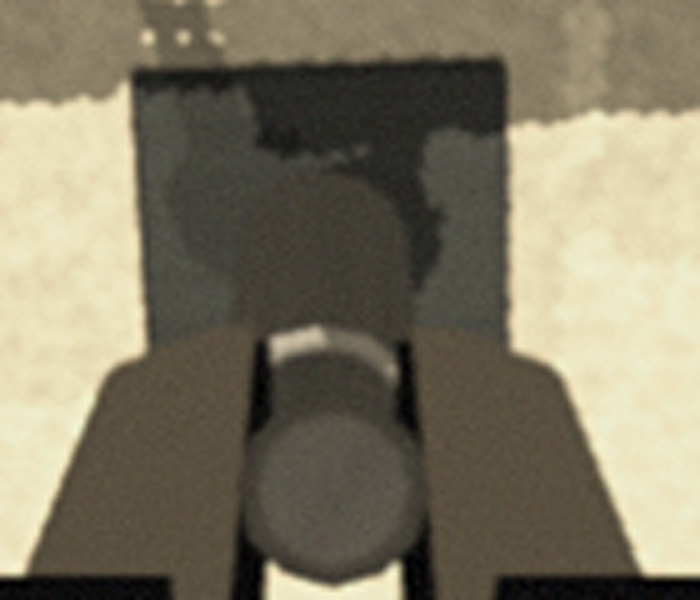

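>>> send_rows([
  [[0.001,-0.001,0.006],0],
  [[0.001,-0.001,0.012],0],
  [[0.001,-0.001,0.018],0],
  [[0.001,-0.001,0.022],0],
  [[0.001,-0.001,0.022],0],
  [[0.001,-0.001,0.022],0],
])

```text
t: 9.0
tool_pos: [0.5693, -0.1217, 0.1663]
orientation: [0.509, 3.1, -0.0]
force: [0.3, -0.6, -1.8]
opening: 0.0117
```

```bash
python3 -c "
from h import *
print(monitor.read_state()['tool_pos'],monitor.read_state()['force'])
for n in ['scene']: cv2.imwrite(f'pics/{n}9.png',eyes.read_camera(n)[:,:,::-1])
crop('pics/scene9.png',215,220,50,60,12,'pics/s9c.png')"
```

```text
[ 0.56933684 -0.12172733  0.16628002] [ 0.2961455  -0.55633029 -1.82689719]
```

View pics/s9c.png

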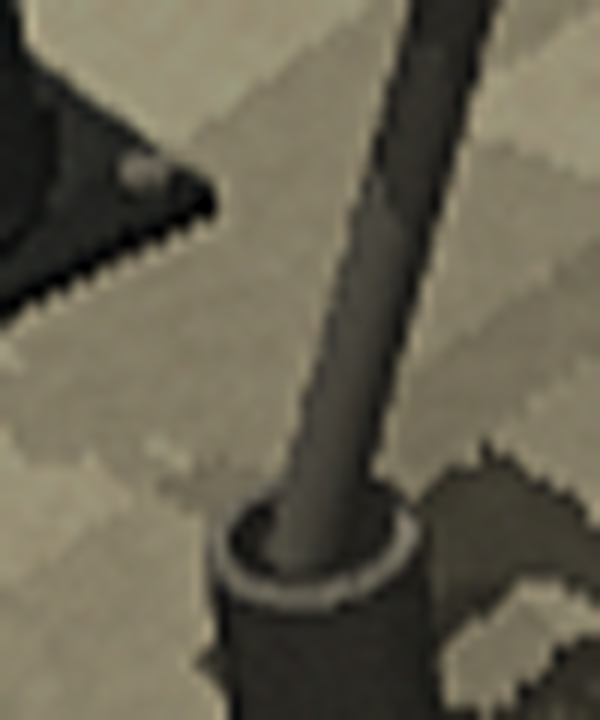

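>>> send_rows([
  [[0,0,0.005],0],
  [[0,0,0.005],0],
  [[-0.006,0,0.002],0],
  [[-0.0125,0,-0.001],0],
  [[-0.0185,0,-0.0035],0],
  [[-0.0245,0,-0.0055],0],
  [[-0.037,0,-0.0085],0],
  [[-0.049,0,-0.0105],0],
  [[-0.056,0,-0.011],0],
  [[-0.06,0,-0.011],0],
  [[-0.06,0,-0.011],0],
], squeeze=8)

```text
t: 10.42
tool_pos: [0.6261, -0.1409, 0.1768]
orientation: [-0.509, -3.1, -0.0]
force: [0.1, 0.6, -1.6]
opening: 0.0113
```

```bash
python3 -c "
from h import *
print(monitor.read_state()['tool_pos'],monitor.read_state()['force'])
for n in ['scene','wrist']: cv2.imwrite(f'pics/{n}10.png',eyes.read_camera(n)[:,:,::-1])
crop('pics/scene10.png',190,130,110,170,4,'pics/s10c.png')
crop('pics/wrist10.png',260,220,140,120,5,'pics/w10c.png')"
```

```text
[ 0.62613418 -0.14093532  0.17684723] [ 0.05361055  0.64471224 -1.58374317]
```

View pics/s10c.png

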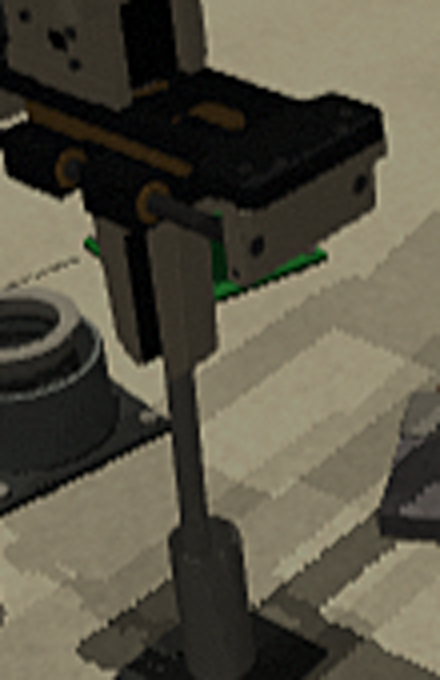

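View pics/w10c.png

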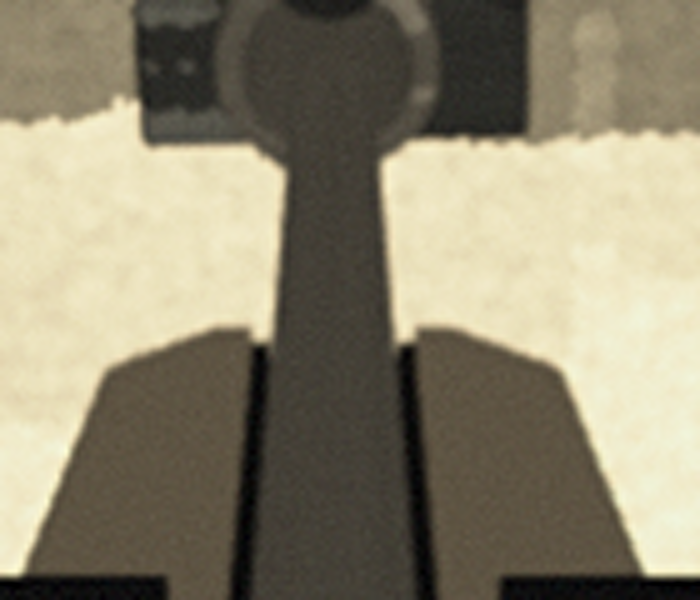

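>>> send_rows([
  [[0.001,0,0.008],0],
  [[0.002,0,0.018],0],
  [[0.002,0,0.028],0],
  [[0.002,0,0.038],0],
  [[0.002,0,0.048],0],
  [[0.002,0,0.056],0],
  [[0.002,0,0.058],0],
  [[0.002,0,0.058],0],
], squeeze=10)

```text
t: 11.52
tool_pos: [0.6242, -0.1403, 0.1191]
orientation: [0.509, 3.1, 0.0]
force: [0.4, 0.4, -1.2]
opening: 0.0118
```

```bash
python3 -c "
from h import *
print(monitor.read_state()['tool_pos'],monitor.read_state()['force'])
for n in ['scene']: cv2.imwrite(f'pics/{n}11.png',eyes.read_camera(n)[:,:,::-1])
crop('pics/scene11.png',190,130,110,170,4,'pics/s11c.png')"
```

```text
[ 0.62424928 -0.14027884  0.11913414] [ 0.38244962  0.42779237 -1.20546763]
```

View pics/s11c.png

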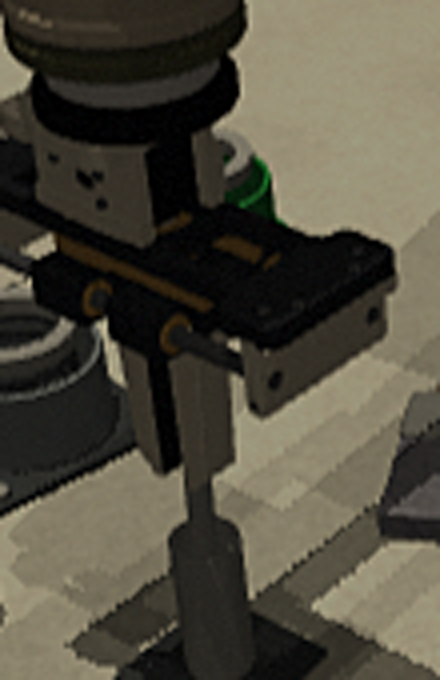

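>>> send_rows([
  [[0,0,0.003],0],
  [[0,0,0.003],0],
  [[0,0,0.003],0],
  [[0,0,0.003],0],
])

```text
t: 12.08
tool_pos: [0.6242, -0.1403, 0.1162]
orientation: [0.509, 3.1, -0.0]
force: [-1.2, -0.2, -0.7]
opening: 0.0118
```

>>> send_rows([
  [[0,0,0],0],
  [[0,0,0],0],
  [[0,0,0],0],
  [[0,0,-0.02],0],
  [[0,0,-0.06],0],
  [[0,0,-0.11],0],
  [[0,0,-0.13],0],
  [[0,0,-0.13],0],
], jaw=0.06)

```text
t: 13.08
tool_pos: [0.6253, -0.1406, 0.2488]
orientation: [0.508, 3.096, -0.001]
force: [0.5, 0.7, -0.6]
opening: 0.06
```

```bash
python3 -c "
from h import *
print(monitor.read_state()['tool_pos'],monitor.read_state()['force'])
go([.4326,.0547,.25],180)
for n in ['scene','wrist']: cv2.imwrite(f'pics/{n}12.png',eyes.read_camera(n)[:,:,::-1])
crop('pics/scene12.png',190,130,110,170,4,'pics/s12c.png')"
```

```text
[ 0.62533705 -0.14062328  0.24882494] [ 0.46056453  0.68432863 -0.55622116]
shift [ 0.2451  0.1235 -0.0023] twist [np.float64(-18.6)] ang 161.36 tilt [ 0.0043 -0.0013 -1.    ] t 13.07 q [-0.3   0.23  1.33  0.    1.58 -1.55]
```

View pics/s12c.png

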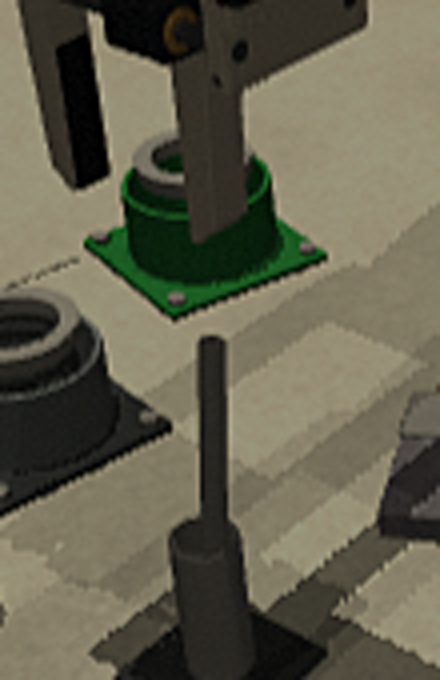

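View pics/wrist12.png

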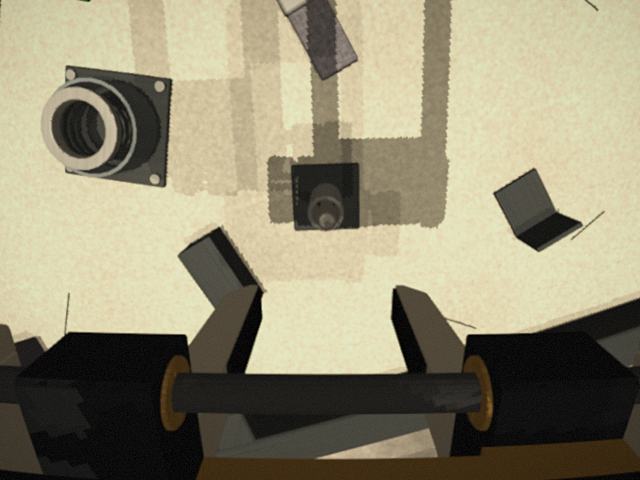

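>>> send_rows([
  [[0.06,0.03,-0.002],0],
  [[0.12,0.06,-0.002],0],
  [[0.17,0.085,-0.002],0],
  [[0.215,0.108,-0.002],0],
  [[0.24,0.12,-0.002],0],
  [[0.245,0.123,-0.002],0],
  [[0.245,0.123,-0.002],0],
  [[0.245,0.123,-0.002],0],
])

```text
t: 14.18
tool_pos: [0.4317, 0.0539, 0.2474]
orientation: [-0.51, -3.099, 0.001]
force: [0.5, -0.6, -0.4]
opening: 0.0602
```

```bash
python3 -c "
from h import *
go([.4326,.0547,.25])
T=wristT();np.save('T13.npy',T)
for n in ['wrist','scene']: cv2.imwrite(f'pics/{n}13.png',eyes.read_camera(n)[:,:,::-1])
crop('pics/wrist13.png',240,140,180,180,4,'pics/w13c.png')
"
```

```text
shift [-0.0006  0.0011 -0.0026] twist None ang 161.31 tilt [-1.1e-03 -3.0e-04 -1.0e+00] t 14.18 q [ 0.01 -0.34  1.87 -0.    1.61 -1.24]
```

View pics/w13c.png

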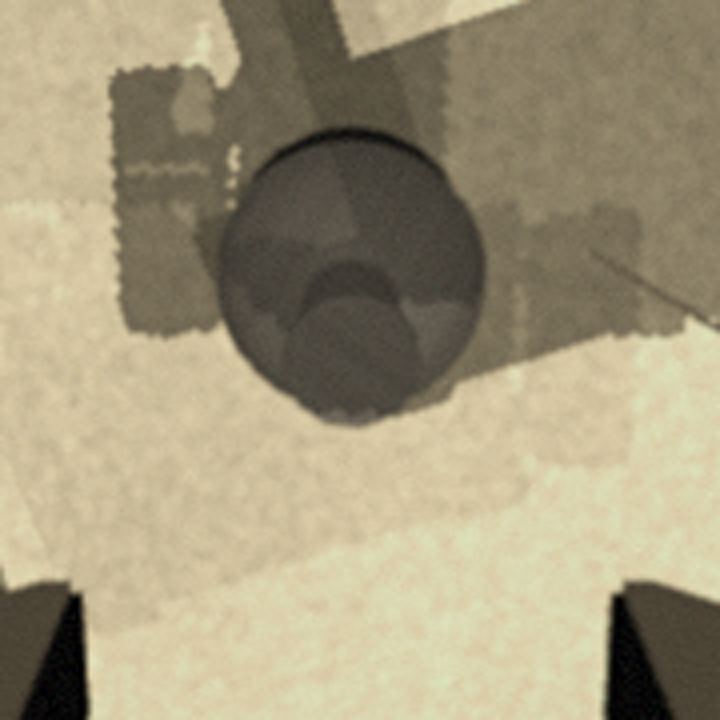

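View pics/scene13.png

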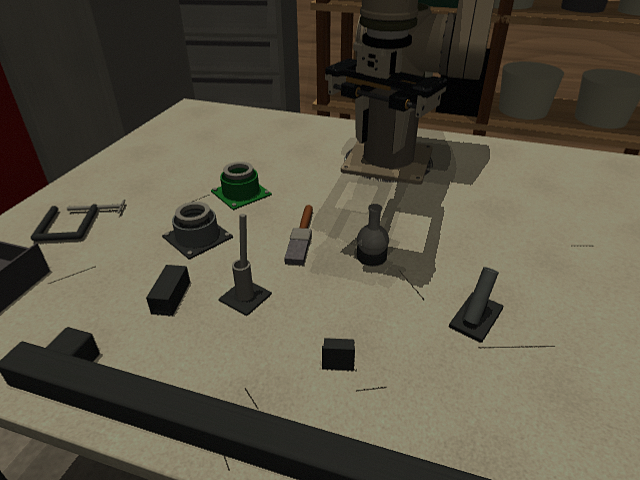

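```bash
python3 -c "
from h import *
T=np.load('T13.npy')
a,e=tri(ray('scene',(375.0,207.4)),ray('top',(286.1,273.7)),ray('wrist',(327.1,228.9),T));print(a,e)
for z in (.12,.125): print(onz(ray('wrist',(327.1,228.9),T),z), onz(ray('top',(286.1,273.7)),z))
a,e=tri(ray('top',(286.1,273.7)),ray('wrist',(327.1,228.9),T));print(a,e)
go([a[0],a[1],.082])
"
```

```text
[0.43115683 0.05488552 0.11922616] [0.0012, 0.0023, 0.0015]
[0.42953433 0.05543087 0.12      ] [0.43296175 0.05335043 0.12      ]
[0.42825811 0.05585413 0.125     ] [0.43285063 0.0528974  0.125     ]
[0.4331466  0.05442985 0.10632928] [0.0002, 0.0002]
shift [-0.0013  0.001   0.1657] twist None ang 161.29 tilt [-8.e-04 -2.e-04 -1.e+00] t 14.28 q [ 0.01 -0.34  1.87 -0.    1.61 -1.24]
```

>>> send_rows([
  [[0.001,0.0,0.05],0],
  [[0.001,0.0,0.1],0],
  [[0.001,0.0,0.135],0],
  [[0.001,0.0,0.155],0],
  [[0.001,0.0,0.166],0],
  [[0.001,0.0,0.166],0],
  [[0.001,0.0,0.166],0],
], jaw=0.06)

```text
t: 15.15
tool_pos: [0.4313, 0.0548, 0.0832]
orientation: [0.509, 3.098, 0.0]
force: [-0.0, 0.3, -0.3]
opening: 0.06
```

```bash
python3 -c "
from h import *
go([.4305,.0545,.0815])
for n in ['wrist','scene']: cv2.imwrite(f'pics/{n}14.png',eyes.read_camera(n)[:,:,::-1])
crop('pics/wrist14.png',200,220,240,180,3,'pics/w14c.png')
crop('pics/scene14.png',310,130,140,150,4,'pics/s14c.png')
"
```

```text
shift [ 0.0007 -0.0005  0.0017] twist None ang 161.34 tilt [ 0.0016 -0.     -1.    ] t 15.15 q [ 0.01 -0.22  2.08 -0.    1.28 -1.24]
```

View pics/w14c.png

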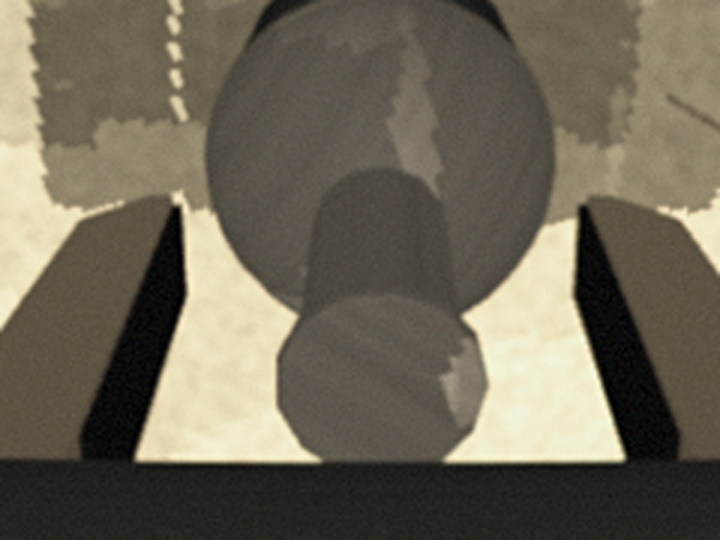

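View pics/s14c.png

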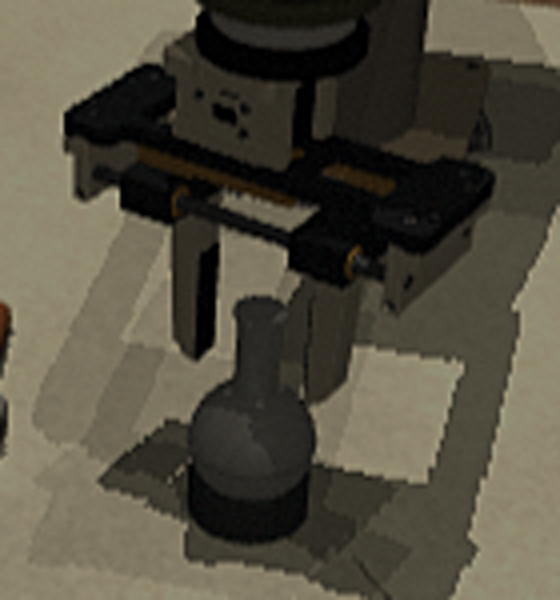

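```bash
python3 -c "
from h import *
T=wristT();p=monitor.read_state()['tool_pos'];h=np.array([-.947,.321,0])
for z in (.119,.122):
  for dx in (-.003,0,.003,.006): 
    q=p+dx*h;q[2]=z;print(z,dx,proj('wrist',q,T))
"
```

```text
0.119 -0.003 [325.76348958 355.56584623]
0.119 0 [325.77011868 348.69565217]
0.119 0.003 [325.77685932 341.72721194]
0.119 0.006 [325.78371295 334.65960318]
0.122 -0.003 [325.76005167 360.11347839]
0.122 0 [325.76676991 353.14623995]
0.122 0.003 [325.77360408 346.07668444]
0.122 0.006 [325.78055575 338.90380675]
```

>>> send_rows([
  [[0.002,0.0,0.001],0],
  [[0.002,0.0,0.001],0],
  [[0.002,0.0,0.001],0],
  [[0.002,0.0,0.001],0],
  [[0.002,0.0,0.001],0],
], jaw=0.0, squeeze=40)

```text
t: 15.88
tool_pos: [0.4287, 0.0556, 0.0814]
orientation: [0.509, 3.1, 0.0]
force: [-0.9, 0.4, 1.9]
opening: 0.0244
```

>>> send_rows([
  [[0,0,0],0],
  [[0,0,-0.01],0],
  [[0,0,-0.03],0],
  [[0,0,-0.07],0],
  [[0,0,-0.11],0],
  [[0,0,-0.14],0],
  [[0,0,-0.14],0],
  [[0,0,-0.14],0],
])

```text
t: 16.88
tool_pos: [0.4278, 0.0555, 0.2196]
orientation: [-0.509, -3.098, 0.0]
force: [-0.8, -0.6, -3.8]
opening: 0.0249
```

```bash
python3 -c "
from h import *
print(monitor.read_state()['tool_pos'],monitor.read_state()['force'])
go([.4819,-.32,.222])
for n in ['wrist','scene']: cv2.imwrite(f'pics/{n}15.png',eyes.read_camera(n)[:,:,::-1])
crop('pics/scene15.png',310,60,140,200,3.5,'pics/s15c.png')
"
```

```text
[0.42776225 0.05554865 0.21955182] [-0.79896681 -0.61205968 -3.84965574]
shift [-0.1713 -0.3385 -0.0026] twist None ang 161.36 tilt [-0.002  0.    -1.   ] t 16.88 q [ 0.01 -0.34  1.93  0.    1.56 -1.24]
```

View pics/s15c.png

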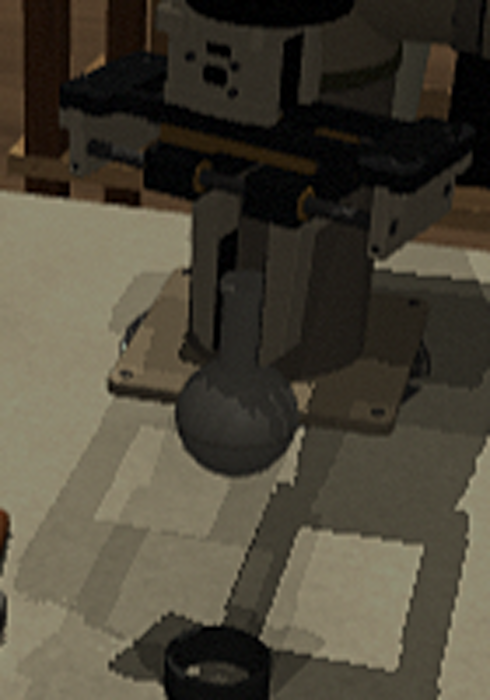

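View pics/wrist15.png

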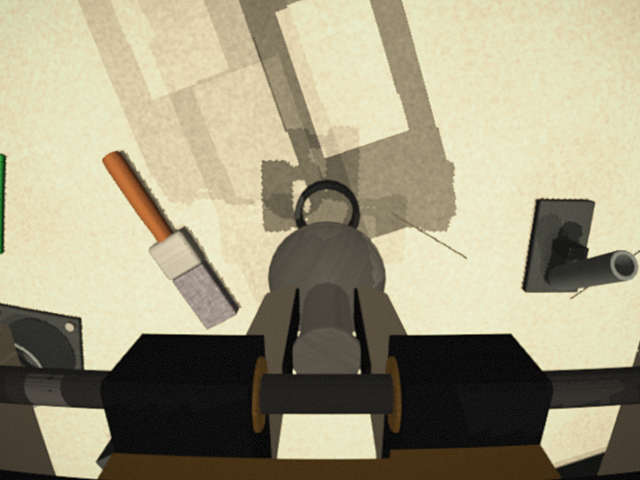

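```bash
python3 -c "
from h import *
T=wristT();p=monitor.read_state()['tool_pos'];h=np.array([-.947,.321,0])
for dx in (-.003,0,.003):
  print(dx,proj('wrist',p+dx*h+[0,0,.0405],T),proj('wrist',p+dx*h-[0,0,.0365],T))
  print('  sc',proj('scene',p+dx*h+[0,0,.0405]),proj('scene',p+dx*h-[0,0,.0365]))
crop('pics/wrist15.png',240,180,180,210,3.8,'pics/w15c.png')
"
```

```text
-0.003 [325.5558965  362.39411808] [325.9377406  281.72132203]
  sc [379.39502409 139.58694583] [376.51131424 178.3846749 ]
0 [325.56136683 355.33743967] [325.94322036 276.64961637]
  sc [380.290486   138.99590089] [377.36666748 177.73714591]
0.003 [325.56694831 348.17692461] [325.94875217 271.53488303]
  sc [381.18171131 138.40765012] [378.21818242 177.09252201]
```

View pics/w15c.png

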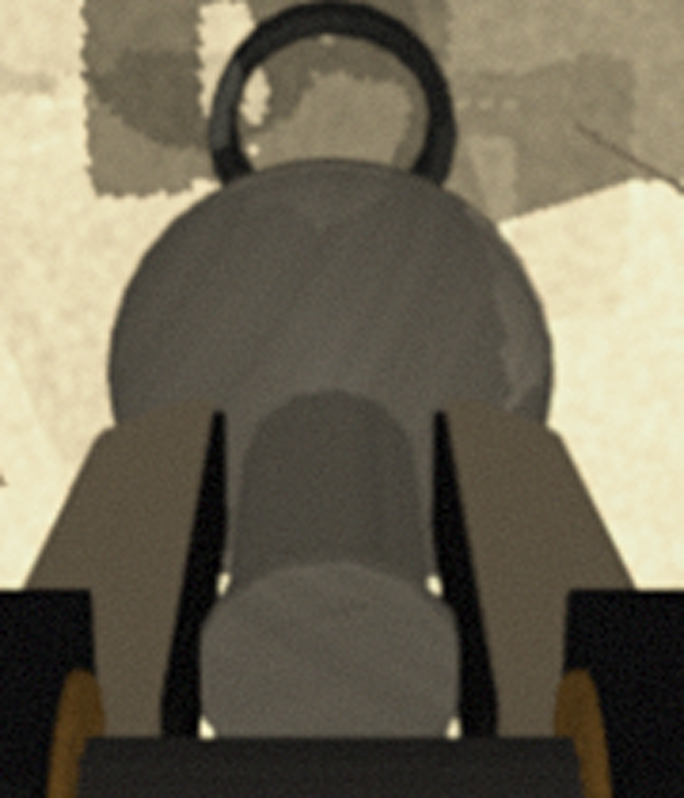

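```bash
python3 -c "
from h import *
crop('pics/wrist12.png',30,55,150,140,5,'pics/w12c.png')
"
```

```text
(no output)
```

View pics/w12c.png

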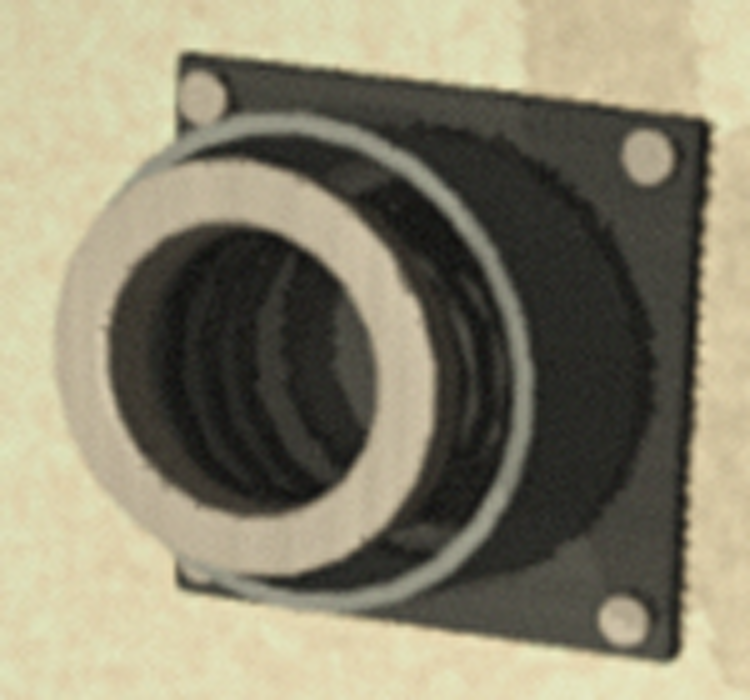

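```bash
python3 -c "
from h import *
M=np.eye(4)
a=np.radians(161.36);x=np.array([np.cos(a),np.sin(a),0]);z=np.array([.0043,-.0013,-1]);z/=np.linalg.norm(z);x-=z*(x@z);x/=np.linalg.norm(x);y=np.cross(z,x)
A=np.eye(4);A[:3,:3]=np.c_[x,y,z];A[:3,3]=[.62534,-.14062,.24882]
T=A@np.array(eyes.camera_model('wrist')['mount'])
w=ray('wrist',(78.8,128.0),T);s=ray('scene',(192.4,211.7));t=ray('top',(477.7,250.1))
print(tri(w,s,t),tri(w,t));print([onz(r,.07).round(4) for r in (w,s,t)])
h=np.array([np.cos(a),np.sin(a),0])
# cup consistency check in same picture
p=monitor.read_state()['tool_pos']
"
```

```text
(array([ 0.48150429, -0.32039978,  0.06603422]), [0.001, 0.0017, 0.0013]) (array([ 0.48185589, -0.3197838 ,  0.06939703]), [0.0005, 0.0005])
[array([ 0.4816, -0.319 ,  0.07  ]), array([ 0.4872, -0.3144,  0.07  ]), array([ 0.4822, -0.32  ,  0.07  ])]
```

```bash
python3 -c "
from h import *
go([.482,-.3195,.18])"
```

```text
shift [-0.1718 -0.3378  0.0388] twist None ang 161.35 tilt [-0.0034 -0.     -1.    ] t 16.98 q [ 0.01 -0.34  1.93  0.    1.56 -1.24]
```

>>> send_rows([
  [[-0.008,-0.015,0],0],
  [[-0.025,-0.05,0],0],
  [[-0.047,-0.092,0],0],
  [[-0.069,-0.135,0],0],
  [[-0.091,-0.18,0],0],
  [[-0.113,-0.222,0.0],0],
  [[-0.134,-0.265,0.005],0],
  [[-0.152,-0.3,0.015],0],
  [[-0.165,-0.325,0.03],0],
  [[-0.172,-0.338,0.04],0],
  [[-0.172,-0.338,0.04],0],
  [[-0.172,-0.338,0.04],0],
])

```text
t: 18.48
tool_pos: [0.4835, -0.3187, 0.1812]
orientation: [-0.508, -3.1, -0.001]
force: [-0.7, 0.7, -3.2]
opening: 0.0252
```

```bash
python3 -c "
from h import *
print(monitor.read_state()['opening'],monitor.read_state()['force'])
go([.482,-.3195,.127])
for n in ['wrist','scene']: cv2.imwrite(f'pics/{n}16.png',eyes.read_camera(n)[:,:,::-1])
crop('pics/scene16.png',130,90,140,170,4,'pics/s16c.png')
"
```

```text
0.025205084946502098 [-0.69405593  0.65486789 -3.22862479]
shift [ 0.0012 -0.0013  0.0542] twist None ang 161.39 tilt [-1.e-04  6.e-04 -1.e+00] t 18.48 q [-0.67  0.09  1.6   0.    1.45 -1.92]
```

View pics/s16c.png

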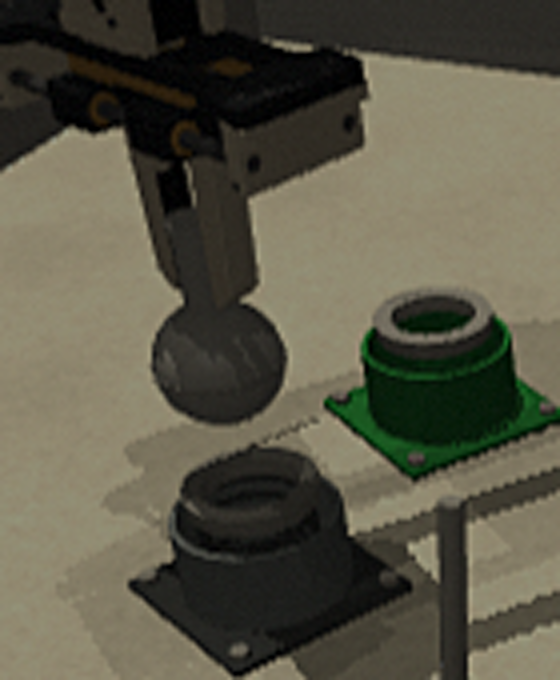

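View pics/wrist16.png

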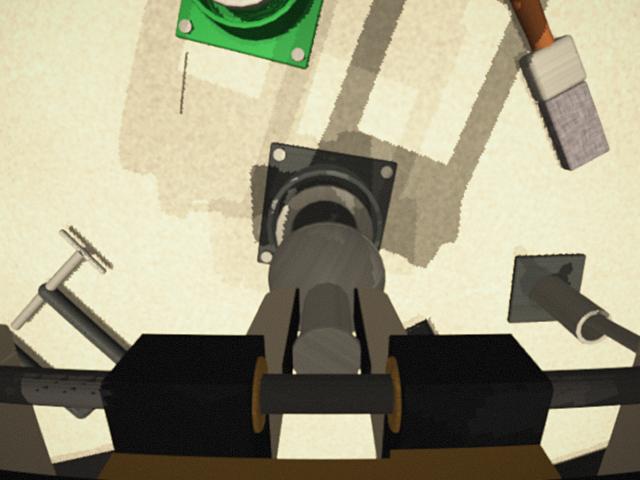

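```bash
python3 -c "
from h import *
p=monitor.read_state()['tool_pos'].copy()
print('ball pred',proj('scene',p-[0,0,.0365]),'obs',130+219/4,90+362/4)
print('ring pred',proj('scene',[.482,-.3195,.07]),'obs',130+249/4,90+490/4)
T=wristT()
print('ring wrist pred',proj('wrist',[.482,-.3195,.07],T))
for R0 in(.036,.026):
  P=[proj('wrist',[.482+R0*np.cos(t),-.3195+R0*np.sin(t),.07],T) for t in np.linspace(0,6.28,60)];P=np.array(P);print(R0,P.min(0),P.max(0))
crop('pics/wrist16.png',240,130,180,200,4,'pics/w16c.png')
"
```

```text
ball pred [185.08584697 178.68395667] obs 184.75 180.5
ring pred [191.55658802 209.96253126] obs 192.25 212.5
ring wrist pred [324.34018086 235.42596017]
0.036 [275.00356724 186.35604578] [373.69307981 281.18553901]
0.026 [288.6931981  200.32451847] [359.99301122 268.81050796]
```

View pics/w16c.png

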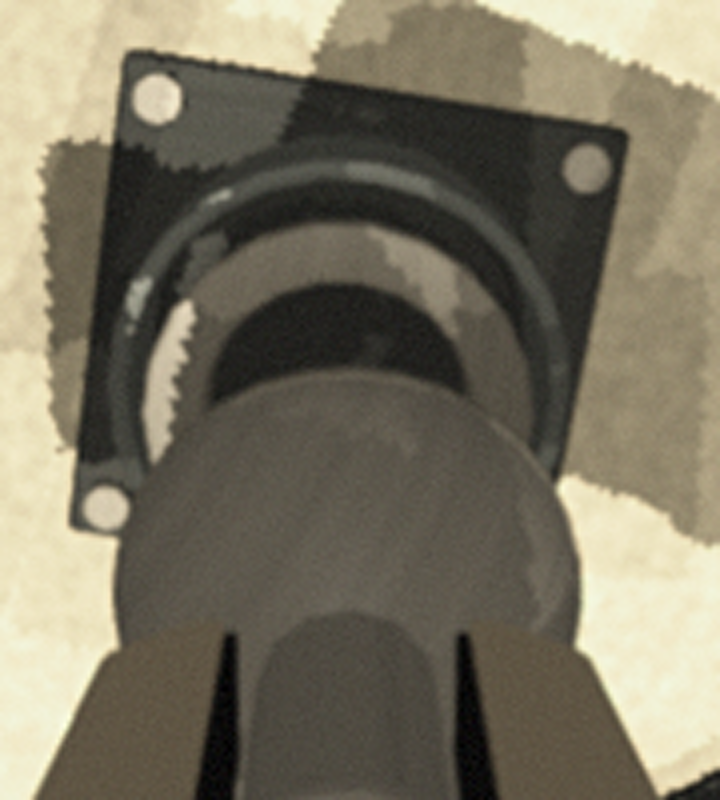

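>>> send_rows([
  [[0.001,-0.001,0.015],0],
  [[0.001,-0.001,0.03],0],
  [[0.001,-0.001,0.042],0],
  [[0.001,-0.001,0.05],0],
  [[0.001,-0.001,0.053],0],
  [[0.001,-0.001,0.053],0],
  [[0.001,-0.001,0.053],0],
])

```text
t: 19.45
tool_pos: [0.4823, -0.3205, 0.1285]
orientation: [0.509, 3.1, -0.0]
force: [-0.4, -0.2, -3.5]
opening: 0.0251
```

```bash
python3 -c "
from h import *
print(monitor.read_state()['tool_pos'],monitor.read_state()['force'])
for n in ['scene']: cv2.imwrite(f'pics/{n}17.png',eyes.read_camera(n)[:,:,::-1])
crop('pics/scene17.png',130,90,140,170,4,'pics/s17c.png')
"
```

```text
[ 0.48234571 -0.32050534  0.12848461] [-0.43543213 -0.1519458  -3.53388973]
```

View pics/s17c.png

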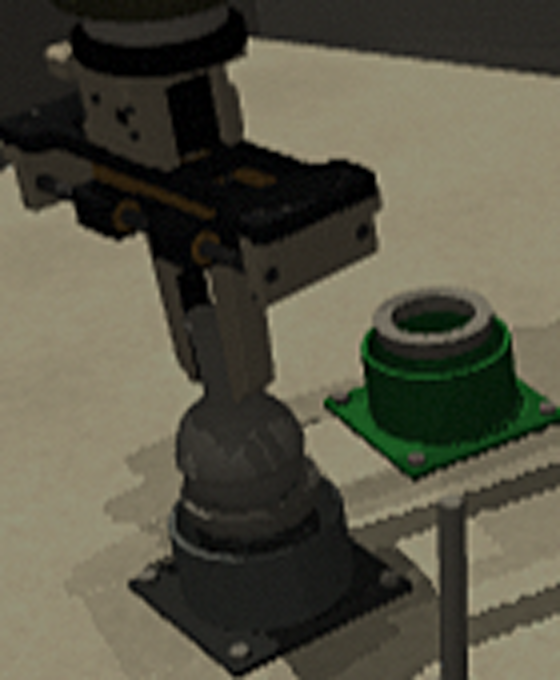

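>>> send_rows([
  [[0,0,0.001],0],
  [[0,0,0.002],0],
  [[0,0,0.002],0],
  [[0,0,0.002],0],
])

```text
t: 20.0
tool_pos: [0.4822, -0.3204, 0.1263]
orientation: [0.509, 3.1, -0.0]
force: [-0.5, 0.9, 1.6]
opening: 0.0247
```

>>> send_rows([
  [[0,0,0.001],0],
  [[0,0,0.0015],0],
  [[0,0,0.0015],0],
  [[0,0,0.0015],0],
])

```text
t: 20.5
tool_pos: [0.4822, -0.3203, 0.1246]
orientation: [0.509, 3.1, 0.0]
force: [-0.4, 1.0, 1.6]
opening: 0.025
```

>>> send_rows([
  [[0,0,0],0],
  [[0,0,0],0],
  [[0,0,0.002],0],
  [[0,0,0.002],0],
  [[0,0,0.002],0],
], jaw=0.05)

```text
t: 21.12
tool_pos: [0.4821, -0.3203, 0.1225]
orientation: [-0.509, -3.1, -0.0]
force: [0.2, 0.0, -0.0]
opening: 0.05
```

```bash
python3 -c "
from h import *
print(monitor.read_state()['tool_pos'],monitor.read_state()['force'])
T=wristT();p=np.array([.482,-.3195,0])
for n in ['scene','wrist']: cv2.imwrite(f'pics/{n}18.png',eyes.read_camera(n)[:,:,::-1])
print(proj('wrist',p+[0,0,.1675],T),proj('wrist',p+[0,0,.0905],T))
crop('pics/scene18.png',130,90,140,170,4,'pics/s18c.png')
crop('pics/wrist18.png',200,200,240,180,3,'pics/w18c.png')
"
```

```text
[ 0.48214709 -0.32028797  0.1225136 ] [ 0.18214659  0.00648108 -0.03114234]
[327.65949124 361.80742777] [327.16084622 278.90975493]
```

View pics/s18c.png

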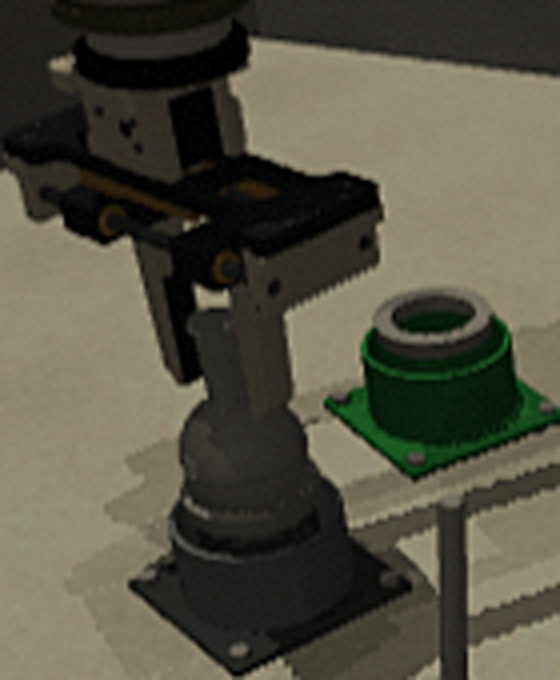

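View pics/w18c.png

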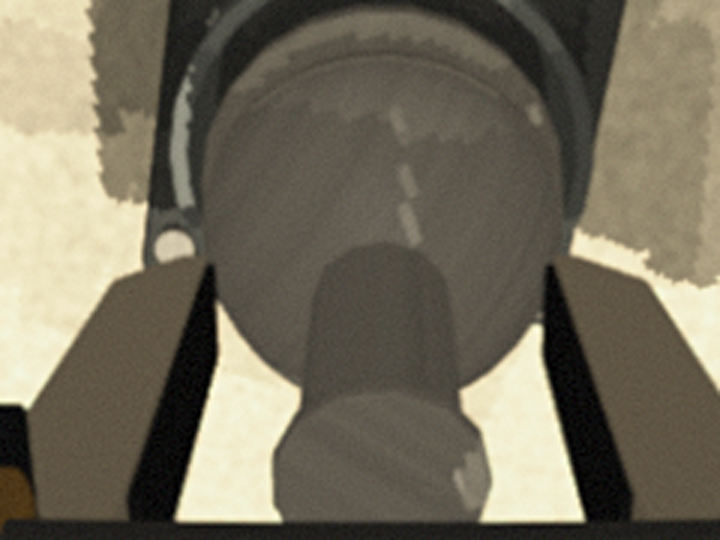

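>>> send_rows([
  [[0,0,0],0],
  [[0,0,0],0],
  [[0,0,0],0],
  [[0,0,0],0],
  [[0,0,0],0],
], jaw=0.0, squeeze=50)

```text
t: 21.85
tool_pos: [0.4822, -0.3203, 0.1226]
orientation: [0.509, 3.1, -0.0]
force: [-0.8, 0.2, 0.2]
opening: 0.0247
```

```bash
python3 -c "
from h import *
for n in ['scene','wrist']: cv2.imwrite(f'pics/{n}19.png',eyes.read_camera(n)[:,:,::-1])
crop('pics/scene19.png',160,130,60,80,8,'pics/s19c.png')
crop('pics/wrist19.png',240,240,180,150,4,'pics/w19c.png')
"
```

```text
(no output)
```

View pics/s19c.png

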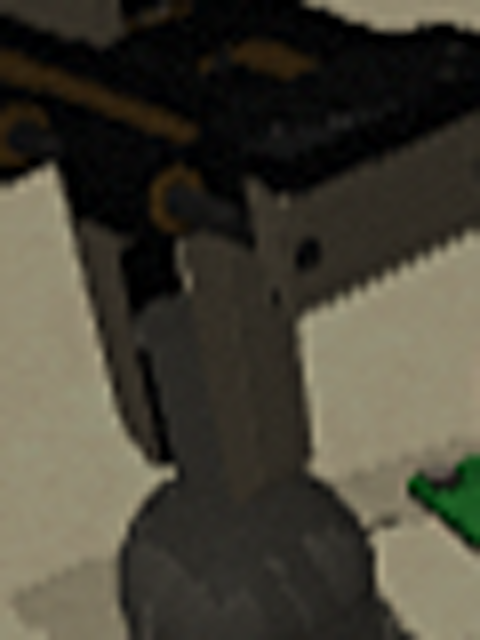

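View pics/w19c.png

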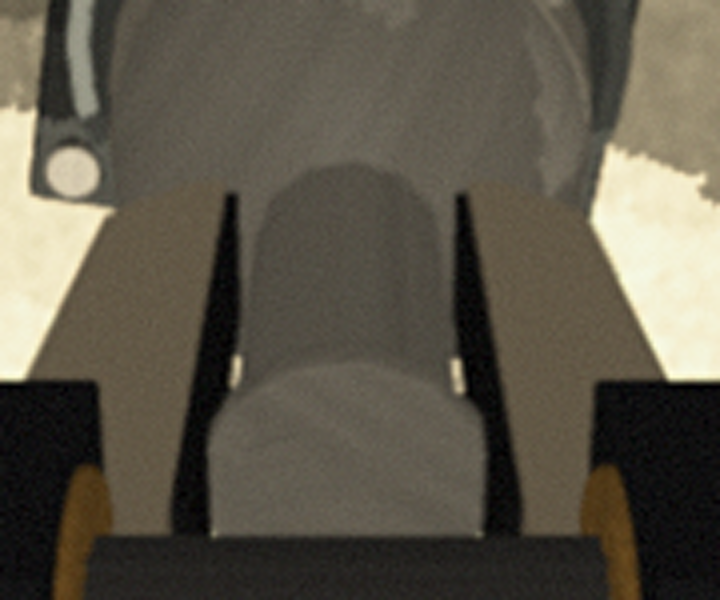

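>>> send_rows([
  [[0,0,0.003],0],
  [[0,0,0.006],0],
  [[0,0,0.009],0],
  [[0,0,0.012],0],
  [[0,0,0.014],0],
  [[0,0,0.016],0],
  [[0,0,0.016],0],
  [[0,0,0.016],0],
], squeeze=60)

```text
t: 22.95
tool_pos: [0.4828, -0.3207, 0.1075]
orientation: [0.509, 3.099, -0.001]
force: [-1.0, 2.3, 7.1]
opening: 0.0244
```

```bash
python3 -c "
from h import *
print(monitor.read_state()['tool_pos'],monitor.read_state()['force'])
for n in ['scene','wrist']: cv2.imwrite(f'pics/{n}20.png',eyes.read_camera(n)[:,:,::-1])
crop('pics/scene20.png',130,120,140,140,5,'pics/s20c.png')
"
```

```text
[ 0.48280057 -0.32071366  0.10754388] [-1.00088629  2.29631364  7.14912631]
```

View pics/s20c.png

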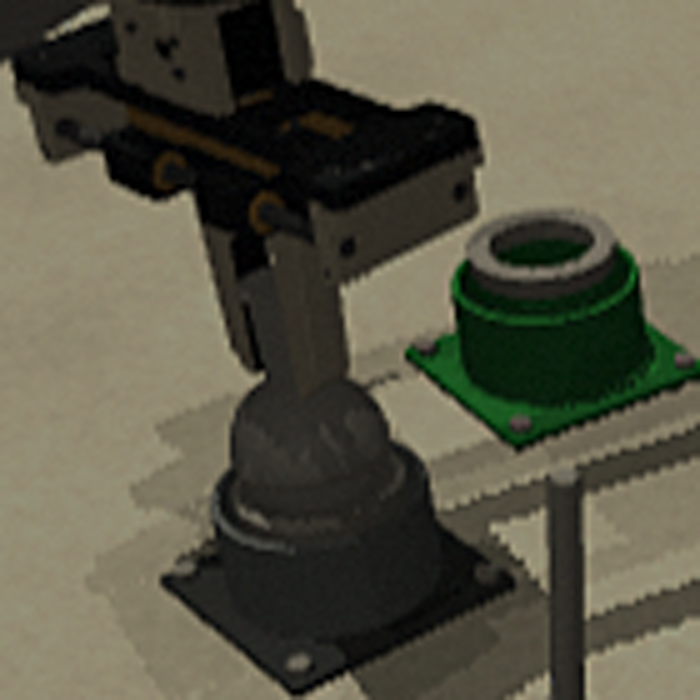

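>>> send_rows([
  [[0,0,0.001],0],
  [[0,0,0.002],0],
  [[0,0,0.003],0],
  [[0,0,0.003],0],
  [[0,0,0.003],0],
])

```text
t: 23.68
tool_pos: [0.4836, -0.3212, 0.1061]
orientation: [0.508, 3.097, -0.003]
force: [-1.1, 2.7, 14.9]
opening: 0.0244
```

>>> send_rows([
  [[0,0,0.001],0],
  [[0,0,0.002],0],
  [[0,0,0.002],0],
  [[0,0,0.002],0],
])

```text
t: 24.18
tool_pos: [0.4845, -0.3218, 0.1058]
orientation: [0.508, 3.094, -0.004]
force: [-0.8, 3.7, 23.2]
opening: 0.0243
```

```bash
python3 -c "
from h import *
s=monitor.read_state();print(s['tool_pos'],s['force'],s['wrist_torque'])
T=wristT()
for n in ['scene','wrist','top']: cv2.imwrite(f'pics/{n}21.png',eyes.read_camera(n)[:,:,::-1])
p=np.array([.482,-.3195,0])
print('rim,ball wrist pred',proj('wrist',p+[0,0,.1515],T),proj('wrist',p+[0,0,.0745],T),'scene',proj('scene',p+[0,0,.1515]),proj('scene',p+[0,0,.0745]))
crop('pics/scene21.png',160,140,120,150,5,'pics/s21c.png')
crop('pics/wrist21.png',240,200,180,180,4,'pics/w21c.png')
"
```

```text
[ 0.48454609 -0.32179476  0.10581759] [-0.78665308  3.73377008 23.18428243] [0.75273881 0.05086682 0.03862802]
rim,ball wrist pred [329.31915547 356.96988137] [328.51432343 274.27659118] scene [184.78682241 175.4931573 ] [191.20014885 208.14698494]
```

View pics/s21c.png

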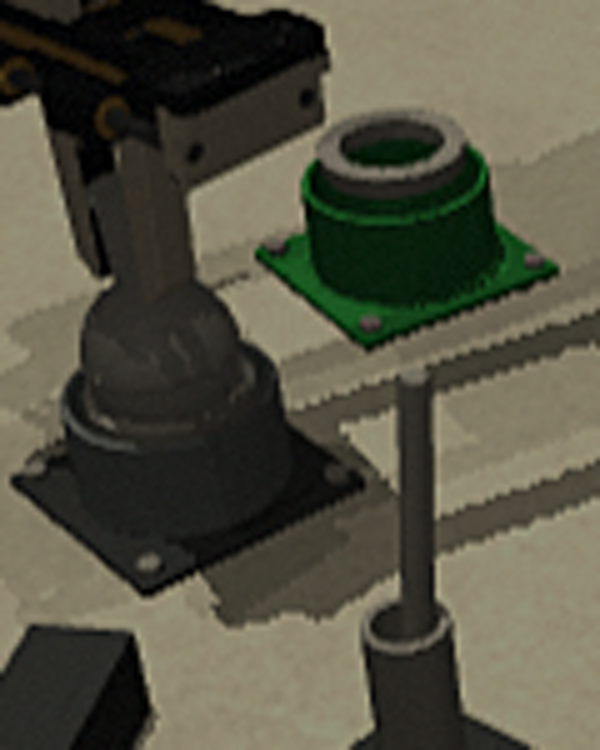

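View pics/w21c.png

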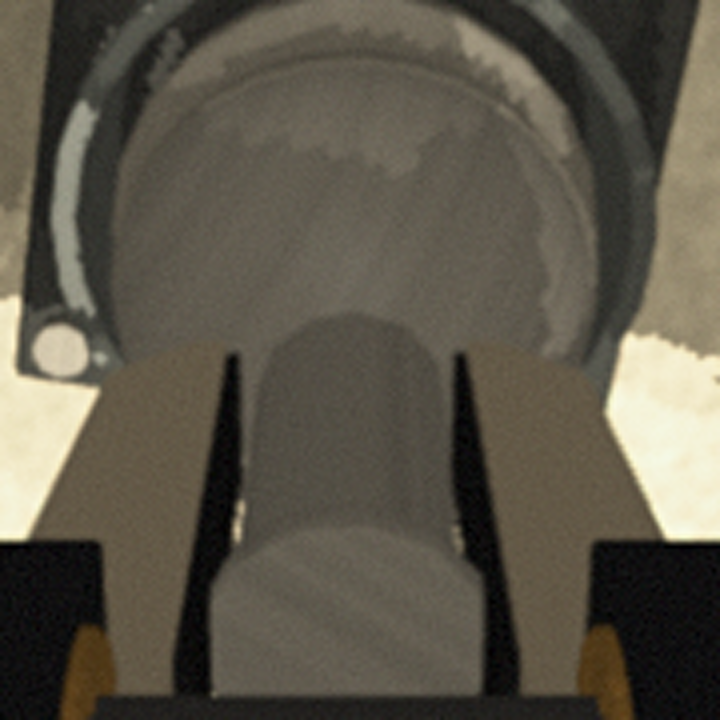

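>>> send_rows([
  [[0,0,-0.0005],0],
  [[0,0,-0.0005],0],
  [[0,0,-0.0005],0],
  [[0,0,-0.0005],0],
  [[0,0,-0.0005],0],
  [[0,0,-0.0005],0],
])

```text
t: 25.08
tool_pos: [0.4843, -0.3217, 0.1058]
orientation: [0.508, 3.095, -0.004]
force: [-1.9, 3.5, 21.0]
opening: 0.0244
```

View pics/top21.png

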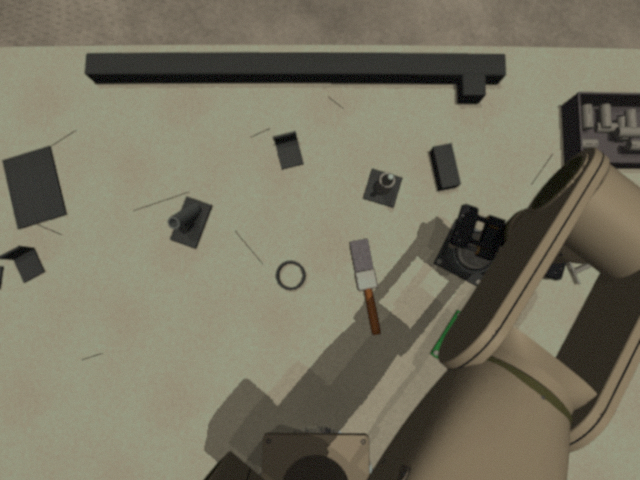

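The top picture shows the bystanders where they started: bracket (288,150), tube offcut (445,167), brush (367,285). The rod stands in the cup at (387,182) and the stand at (290,275) is empty. The pressing force is steady at 21 N, so I'm handing the job in.

```bash
python3 -c "
from plant import monitor,ticket
print(ticket.close_job()); s=monitor.read_state(); print(s['t'],s['tool_pos'],s['force'])"
```

```text
the job is handed in; nothing more can be done
None
the job is handed in; nothing more can be done
```

The job is handed in at about 25 s of the 53 s allowed. The rod stands in the cup, let go, and the arm is still holding the float pressed down in the grey cradle's ring. No verdict was reported.

**Rod:** I drew it out along its own axis, put its foot into the cup mouth while it still leaned, and swung it upright against the cup wall. I then lowered it nearly to the floor and opened the fingers. The last pictures show it standing freely, leaning only as much as the cup's play allows.

**Float:** I moved it from its stand into the grey ring, let go, gripped again about 4 mm lower, and pressed down at 60 N grip.
- **Press:** On the way down the force rose gently, then jumped from 7 to 15 to 23 N within about 2 mm of tool travel. I take that as the ring reaching its stop. I eased back slightly and it held steady at 21 N.
- **Position:** The pictures show the ball centred in the ring and upright.
- **Bystanders:** In the top picture the bracket, tube offcut and brush are where they started.

**What disagreed:**
- **Grip on the rim:** The jaw opening stayed near 24.5 mm, so the fingers grip the float's rim, not its 22 mm neck. Gripping lower did not change that, but I saw no slip.
- **Arm deflection:** The tool moved about 2.5 mm sideways under the press.
- **Camera mismatch:** The scene camera disagreed with the other two by a few millimetres, so I placed the float using the wrist and top cameras.
- **State at hand-in:** The robot could no longer be read after hand-in, so the last measured state is from just before it.

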